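Turn a toasted slice off the baking sheet into the slice holder

TASK

Pick up the turner by its handle, slide its blade under the whole square slice of toast on the baking sheet and lift the slice out from under the bridge shelf without bumping the shelf. Slide the slice off the blade into the open-fronted metal slice holder so that it lies flat, face up, fully home at the back wall, never dropping it or touching it with the gripper fingers. Then lay the turner down flat on the bare worktop, and leave the half slice, the bowl and the jar where they are.

Things in the scene. Friction and masses are not known exactly. Their poses are not given: they have to be found in the camera images.
- toast: whole square slice of crisp toast, rigid, 112 x 112 x 24 mm, brown crust, paler top, about 80 g; lower edges bevelled 4 mm at 45 degrees. Origin: centre of its underside, z up, x and y along its sides. It lies on the baking sheet, left or right of the middle, within 0.1 rad of parallel to the sheet.
- half_slice: half slice of toast, 112 mm (its x) x 50 mm (its y), 24 mm thick, lying on the other half of the same baking sheet; must stay. Origin: centre of its underside.
- sheet: fixed black flat baking sheet, 240 mm (x) x 360 mm (y), 3 mm thick. Origin: centre of its underside on the worktop; x points away from the robot, z up. Its front edge (-x) is flat and open; on the far, left and right edges a 6 mm wide rim stands 15 mm above the worktop. The far rim's inner face, at x = +114 mm, stops a slice that is pushed.
- bridge: fixed narrow aluminium shelf spanning the sheet's front half, with three small topping bowls. Origin on the worktop, within 3 mm of the sheet's origin, same axes. Board: x -67 to +15 mm, y -205 to +205 mm, underside 110 and top 122 mm above the worktop; bowls up to 152 mm. Legs 8 mm thick, x -55 to +5 mm, at y = -201 and +201 mm.
- turner: spatula lying flat on the worktop, 160 g: slippery steel blade 90 (x) x 96 (y) x 2.5 mm, front edge thinned to 1 mm; a neck rises from its rear edge (x = -45 mm) to a black handle parallel to the blade: x -70 to -165 mm, 18 mm wide (y), 33 to 57 mm above the blade's underside. Origin: centre of the blade's underside; x points from handle to front edge, z up.
- turner_grip (a point): point in the middle of the turner's handle to grip it at, at (-135, 0, +45) mm in the turner's frame; axes as the turner's.
- turner_tip (a point): middle of the blade's front edge, at (+45, 0, 0) mm in the turner's frame.
- holder: fixed aluminium slice holder: a 4 mm floor with a back wall (+x) and two side walls, 40 mm high over the worktop and 4 mm thick; front (-x) and top open. Inside 120 mm deep (x -60 to +60 mm) and 126 mm wide (y -63 to +63 mm). Origin: on the worktop under the centre of the inside; x points from the open front to the back wall, z up.
- bowl: bystander: loose bare steel bowl, rim radius 65 mm, 50 mm high, on the worktop. Origin: centre of its underside.
- jar: bystander: loose glass jar with steel lid, radius 35 mm, 110 mm high. Origin: centre of its underside.
Mind the look-alikes: they are no part of the job. What is shaped like the turner but brown is not meant.

How it is judged (in metres and radians):
On the way, in this order (a step that is already met when the one before it is completed fails the run):
1. the square slice is carried on the turner's blade alone, clear of the baking sheet (contact force between toast and turner above 0.3 N and contact force between toast and sheet below 0.05 N and contact force between toast and the fingers below 0.05 N and z of toast in the frame of sheet above 0.015 m), for 0.3 s.
2. the square slice lies in the holder, flat and home at the back wall (x of toast in the frame of holder between -0.01 and 0.012 m and y of toast in the frame of holder between -0.015 and 0.015 m and z of toast in the frame of holder below 0.01 m and angle between toast's own z axis and vertical below 0.08 rad), for 0.3 s.
At the end, for the whole second after the job is handed in: The square slice rests flat (0.08 rad), face up on the holder's floor, its centre at most 10 mm forward of the holder's middle and within 15 mm sideways; the turner lies flat (0.08 rad) and still on the bare worktop, touching neither slice, sheet nor holder (all of step 2 and linear speed of each of toast, turner below 0.02 m/s and contact force between toast and turner below 0.05 N and contact force between turner and sheet below 0.05 N and contact force between turner and holder below 0.05 N and height (world z) of turner between -0.005 and 0.008 m and angle between turner's own z axis and vertical below 0.08 rad).
It fails at once if the gripper's fingers or the arm touch the square slice (contact force between toast and the fingers above 0.5 N or contact force between toast and the arm above 0.5 N).
It fails at once if the square slice is dropped or flung (faster than 0.9 m/s) (linear speed of toast above 0.9 m/s).
It fails at once if the square slice is turned over (more than 0.9 rad) (angle between toast's own z axis and vertical above 0.9 rad).
It fails at once if the bridge shelf is bumped (more than 6 N) (contact force between bridge and the arm above 6 N or contact force between bridge and the fingers above 6 N or contact force between bridge and turner above 6 N or contact force between bridge and toast above 6 N).
It fails at once if the half slice, the bowl or the jar is moved more than 30 mm (distance of any of half_slice, bowl, jar from where it was at the start of the episode above 0.03 m).
It also fails if it takes over 72 s, if anything falls off the work surface, if the arm or the gripper's body presses on something with over 40 N, if the wrist force passes 120 N, or if a joint passes its speed limit or range.

ROBOT

A 6-joint arm with a two-finger parallel gripper is mounted at the origin on the work surface. World frame = base frame: x ahead of the robot, y to its left, z up, the work surface at z = 0. Lengths are in m, angles in degrees, forces in N, time in s.
With the tool pointing down it reaches from about 0.3 to 0.75 m from the base axis. Payload 8.5 kg.
Tool frame: the origin (TCP) lies midway between the tips of the shut fingers; the grasp point (between the pads) lies 19 mm behind it; z points along the fingers, y is the line along which they close (so a half turn about z gives the same grasp; the last joint's range is limited). The gripper opens to 85 mm and grips with 20 to 120 N. Pads are 22 mm wide; open, the fingers measure 114 mm over their backs; the gripper's body (76 mm by 85 mm) begins 54 mm behind the grasp point. The pads swing forward as they close: fully open they stand 13 mm farther back than shut.
Start: joints at [-80.46, 21.807, 74.336, -0, 83.858, -12.336], TCP at [0.205, -0.51, 0.231] pointing down, gripper open.
Joint ranges: [-178.18, 178.18], [-50.72, 133.34], [12.68, 142.11], [-81.47, 261.47], [9.98, 163.14], [-165.26, 165.26]. Speed limits (degrees/s): [136.94, 136.94, 180, 180, 180, 180].

INTERFACE

Orientations are given as a 3x3 rotation matrix whose columns are the frame's x, y, z axes.
In Python, from rig import env gives the robot as it stands. The module is installed in compiled form; this text tells all that it offers.
- The arm moves only by the tool jog_arm, never from a script. Its argument "targets" is a list of rows, each a list of 6 numbers: the shift along the tool's x, y, z in cm, then the turn, a rotation vector about the tool's x, y, z in degrees. A call has 1 to 8 rows; each row is the pose to reach, as a shift and turn from the pose commanded when the call began, along the tool's axes at that moment; what a row does not reach only later rows make up. A row lasts 1/12 s, in which the tool goes at most 41.7 mm and 7.16 degrees, less where a joint would pass 70% of its speed; a pose out of reach is approached as far as the arm can. A call with a gripper value outside its range is refused whole. "hand" is the opening, from 0 (shut) to 1 (fully open), set as the call begins (left out, the last holds). The fingers move at their own pace and stop on an object; "newtons" is the grip in N (left out, the last holds). Time passes only in rows, so rows that repeat a pose let the fingers close. It gives the time, the measured TCP pose, the force, the opening and the grip force at its end, in the units of the state.
- env.observe(): the state, without advancing time (a new reading comes with each control period).
- env.get_image(name): name is "scene" or "top" or "wrist"; returns a dict with "frame" (420x560x3 uint8, red, green, blue), "depth" (420x560 float32, m along the optical axis (not along the pixel's ray), 0 where there is no reading), "fovy" (degrees; the focal length in pixels is half the picture's height over the tangent of half this angle, whatever the lens; pixels are square), "cx", "cy" (the principal point, pixels), "k1" (the pictures are not rectified: a ray, as slopes to the right and down, at radius r is drawn at 1 + k1 r^2 times it, then the intrinsics apply), "cam_to_world" (4x4, takes a point from camera to world coordinates). Camera axes: x right, y down, z forward; pixel columns grow to the right and rows downward; lengths in m; the calibration is good to about 2 mm. A picture is of the moment at which its call begins.
- env.close_job(): hands the job in; it is judged then, once.
Trained networks look in the newest picture that a camera, given by its name, has taken for a name from the list of things; names that differ only in an ending like _2 or _b are one class to them, and where a whole thing is asked for, a point or a joint stands for the part that bears it (a point fixed in the world has none). Each returns a list of dicts, best first, with "score" (0 to 1); they miss things now and then, are a little off and sometimes report something else, mostly with a low value. They report only what shows in the picture. A call takes as long as a camera call. They do not tell look-alikes from the thing itself.
- env.regions_of(camera, target): "pixels" (420x560 bool, what is visible of it) and "point" ([row, column] in pixels, amid what is visible of it).
The state is a dict: "time_s": time; "q": joint angles; "qvel": joint speeds; "joint_efforts": joint torques, N m; "position": TCP position; "tool_rot": TCP orientation; "ft_force": force on the tool from outside, world axes, zero at the start; "wrist_torque": the same for the moment, N m; "grip_width": finger opening in m; "gripper_force": force on a finger pad.
Only numpy, scipy, OpenCV 4.12 (cv2) and the standard library are available. Lean on these libraries where they do the work, as an engineer would, in place of code of your own. Each camera call takes 0.05 s, during which the arm holds its last target. There are 200 camera calls.

## Working session

There is one attempt and no reset: what is moved stays moved. The work goes in short steps, Python scripts to look and compute and a tool call to move; the robot and the scene stay as the last step left them, time stands still between calls to the robot, and variables do not carry over. Pictures are saved under pics/ and viewed, at most 13 in all, crops included, and the job is handed in when it is done.

Besides the shell and the picture viewer there is one more tool, called after "Call:" as name([rows], argument=value, ...), one row to a line, values as JSON. jog_arm: Moves the arm, as the interface text tells. Its arguments: {"type":"object","properties":{"targets":{"type":"array","items":{"type":"array","items":{"type":"number"}}},"hand":{"type":"number"},"newtons":{"type":"number"}},"required":["targets"]}

```bash
mkdir -p pics; cat > h.py <<'E'
import numpy as np, cv2
from rig import env
np.set_printoptions(precision=4,suppress=True)
def K(im):
    h,w=im["frame"].shape[:2]; f=h/2/np.tan(np.radians(im["fovy"])/2)
    return np.array([[f,0,im["cx"]],[0,f,im["cy"]],[0,0,1.]]),np.array([im["k1"],0,0,0,0.])
def rays(im,uv):
    k,d=K(im); s=cv2.undistortPoints(np.asarray(uv,float).reshape(-1,1,2),k,d).reshape(-1,2)
    return np.c_[s,np.ones(len(s))]
def pts(im,mask):
    v,u=np.nonzero(mask&(im["depth"]>0)); z=im["depth"][v,u]
    T=im["cam_to_world"]; return (rays(im,np.c_[u,v])*z[:,None])@T[:3,:3].T+T[:3,3]
def onplane(im,uv,z):
    T=im["cam_to_world"]; r=rays(im,uv)@T[:3,:3].T; return T[:3,3]+r*((z-T[2,3])/r[:,2])[:,None]
def save(im,n): cv2.imwrite("pics/"+n+".png",im["frame"][:,:,::-1])
E
cat > a.py <<'E'
from h import *
import pickle
for c in ["scene","top"]:
    im=env.get_image(c); save(im,c+"1")
    out={}
    for t in ["toast","half_slice","sheet","bridge","turner","holder","bowl","jar"]:
        for r in env.regions_of(c,t):
            if r["score"]<.2: continue
            p=pts(im,r["pixels"]); print(c,t,round(r["score"],2),np.round(r["point"]),r["pixels"].sum(),np.median(p,0),p.min(0),p.max(0))
            out.setdefault(t,[]).append((r["score"],r["pixels"]))
    pickle.dump((im,out),open(c+"1.pkl","wb"))
print(env.observe())
E
python3 a.py
```

```text
scene toast 0.68 [253. 270.] 1402 [ 0.6598 -0.0453  0.0254] [ 0.5907 -0.1095  0.0023] [0.7089 0.0075 0.0331]
scene half_slice 0.94 [274. 329.] 739 [0.6676 0.1197 0.0257] [0.6017 0.0873 0.0035] [0.7184 0.146  0.0332]
scene sheet 0.82 [260. 308.] 5327 [0.6205 0.0555 0.0022] [ 0.5076 -0.1525 -0.0058] [0.7369 0.2128 0.1106]
scene bridge 0.66 [220. 320.] 4438 [0.5983 0.0542 0.1209] [ 0.3966 -0.1887 -0.0056] [0.6343 0.2384 0.1555]
scene turner 0.91 [191. 226.] 874 [ 0.4708 -0.3165  0.0022] [ 0.2865 -0.3973 -0.0073] [ 0.5569 -0.2493  0.0619]
scene turner 0.64 [198. 116.] 664 [ 0.6562 -0.613   0.0023] [ 0.5795 -0.6773 -0.0074] [ 0.6897 -0.4608  0.0598]
scene holder 0.71 [263. 461.] 2144 [0.4518 0.4026 0.0074] [ 0.3328  0.2961 -0.0066] [0.5454 0.4839 0.0459]
scene bowl 0.91 [297. 396.] 1909 [0.6724 0.2972 0.0238] [ 0.5882  0.224  -0.0036] [0.7592 0.3639 0.0534]
scene jar 0.72 [220. 193.] 945 [ 0.6907 -0.269   0.0719] [ 0.6434 -0.311  -0.0011] [ 0.71   -0.2471  0.115 ]
scene jar 0.31 [262. 309.] 5601 [0.6217 0.0569 0.0022] [ 0.5076 -0.1518 -0.0096] [0.7369 0.2303 0.1135]
top toast 0.65 [168. 2
[... 903 characters left out ...]
 0.695  -0.2513  0.1176]
top jar 0.34 [186. 242.] 2973 [0.5753 0.0296 0.1226] [ 0.5317 -0.1775 -0.008 ] [0.6543 0.2653 0.1611]
{'time_s': 0.9, 'q': array([-80.4601,  21.8054,  74.3371,  -0.0002,  83.8581, -12.3351]), 'qvel': array([-0.0119,  0.048 ,  0.0026, -0.0157,  0.1121, -0.1024]), 'joint_efforts': array([  0.0038, -44.8307, -23.1463,  -0.    ,   0.0003,   0.    ]), 'position': array([ 0.2049, -0.5104,  0.2313]), 'tool_rot': array([[ 0.928 ,  0.3726, -0.    ],
       [ 0.3726, -0.928 ,  0.    ],
       [-0.    , -0.    , -1.    ]]), 'ft_force': array([ 0.2551, -0.1882, -0.8023]), 'wrist_torque': array([ 0.0346, -0.012 , -0.004 ]), 'gripper_force': 0.0, 'grip_width': 0.08550121597957344}
```

```bash
python3 - <<'E'
import cv2,numpy as np
a=cv2.imread("pics/scene1.png")[150:330,70:530];b=cv2.imread("pics/top1.png")[110:290,90:470]
a=cv2.resize(a,(800,313),interpolation=cv2.INTER_CUBIC);b=cv2.resize(b,(606,287),interpolation=cv2.INTER_CUBIC);b=cv2.copyMakeBorder(b,0,0,0,194,cv2.BORDER_CONSTANT)
cv2.imwrite("pics/both1.png",np.vstack([a,b]))
E
```

```text
(no output)
```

View pics/both1.png

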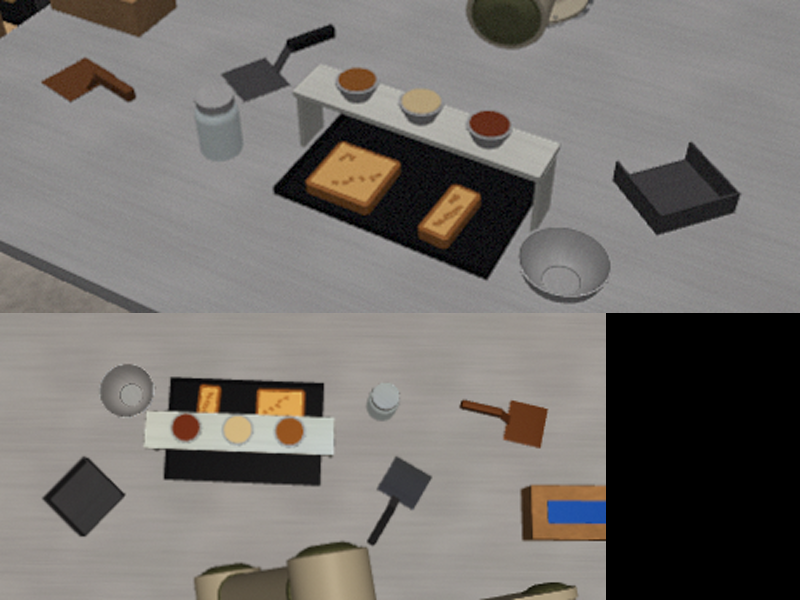

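The top crop shows the black-and-steel turner (scene px ~(226,191)) and a brown copy (scene px ~(116,198)). The description fits the black-handled one. I'll confirm that in a wrist close-up before the grasp. Next I'll fit coarse poses.

```bash
python3 - <<'E'
from h import *
import pickle
for c in ["scene","top"]:
    im,o=pickle.load(open(c+"1.pkl","rb"))
    def rect(n,p): 
        r=cv2.minAreaRect(p[:,:2].astype(np.float32)); print(c,n,len(p),np.round(r[0],4),np.round(r[1],4),round(r[2],2))
    def er(m): return cv2.erode(m.astype(np.uint8),np.ones((3,3)))>0
    for n,zl,zh in [("toast",.018,.036),("half_slice",.018,.036)]:
        p=pts(im,o[n][0][1]); rect(n,p[(p[:,2]>zl)&(p[:,2]<zh)])
    p=pts(im,o["sheet"][0][1]); rect("sheet",p[p[:,2]<.02])
    p=pts(im,o["bridge"][0][1]); rect("bridge",p[(p[:,2]>.112)&(p[:,2]<.13)])
    p=pts(im,o["holder"][0][1]); rect("holder",p); w=p[p[:,2]>.03]; print(w[::max(1,len(w)//25)])
    for s,m in o["turner"]:
        p=pts(im,m); print("col",im["frame"][m].mean(0)); rect("blade",p[p[:,2]<.012]); hp=p[p[:,2]>.03]; 
        if len(hp): rect("handle",hp)
    for n in["bowl","jar"]: rect(n,pts(im,o[n][0][1]))
im=env.get_image("wrist"); save(im,"wrist1"); print(im["cam_to_world"],im["fovy"],env.observe()["position"])
E
```

```text
scene toast 1263 [ 0.6516 -0.0507] [0.1158 0.1174] 87.72
scene half_slice 647 [0.6594 0.1165] [0.0512 0.1158] 85.36
scene sheet 5303 [0.6216 0.0305] [0.3626 0.2218] 88.5
scene bridge 2553 [0.5857 0.0319] [0.4116 0.088 ] 88.45
scene holder 2135 [0.4315 0.3983] [0.1585 0.1757] 44.54
[[0.3665 0.3958 0.038 ]
 [0.3766 0.409  0.0369]
 [0.3866 0.4195 0.0348]
 [0.3917 0.4242 0.03  ]
 [0.4635 0.3165 0.0368]
 [0.4752 0.3219 0.0416]
 [0.4766 0.3256 0.0371]
 [0.4799 0.3296 0.0344]
 [0.4853 0.3339 0.0337]
 [0.4891 0.338  0.0314]
 [0.4345 0.4699 0.0387]
 [0.435  0.4713 0.0326]
 [0.509  0.3603 0.0406]
 [0.5097 0.3542 0.0313]
 [0.5149 0.3626 0.036 ]
 [0.5182 0.3659 0.0368]
 [0.4554 0.4757 0.031 ]
 [0.4698 0.4631 0.0344]
 [0.4777 0.4549 0.0342]
 [0.4874 0.4468 0.0355]
 [0.4923 0.4386 0.0326]
 [0.4997 0.4327 0.0329]
 [0.5074 0.4269 0.0337]
 [0.513  0.421  0.0324]
 [0.5413 0.3921 0.0376]
 [0.538  0.3976 0.0301]]
col [54.1728 53.1053 54.6716]
scene blade 579 [ 0.4228 -0.3112] [0.1081 0.2551] 68.19
scene handle 257 [ 0.3978 -0.281 ] [0.0262 0.1062] 59.55
col [82.9142 51.5919 31.8584]
scene blade 439 [ 0.
[... 893 characters left out ...]
2   0.0383]
 [0.4592 0.3116 0.0415]
 [0.4502 0.4738 0.038 ]
 [0.4468 0.4708 0.0356]
 [0.4364 0.4722 0.0301]
 [0.4248 0.4607 0.0392]
 [0.4138 0.4475 0.0436]
 [0.4031 0.4393 0.0443]
 [0.3928 0.4296 0.039 ]
 [0.3859 0.4187 0.0375]
 [0.3751 0.4098 0.0405]
 [0.3682 0.3992 0.0383]]
col [99.8499 58.0418 32.8499]
top blade 619 [ 0.6327 -0.616 ] [0.1184 0.1016] 77.81
top handle 169 [ 0.6547 -0.5174] [0.1063 0.0202] 77.92
top bowl 971 [0.694 0.308] [0.1527 0.1249] 64.08
top jar 408 [ 0.6626 -0.2869] [0.0646 0.0712] 0.73
[[ 0.3734 -0.8815 -0.2891  0.2789]
 [-0.9277 -0.3549 -0.1163 -0.4814]
 [-0.0001  0.3116 -0.9502  0.3742]
 [ 0.      0.      0.      1.    ]] 62.49167962035863 [ 0.2049 -0.5104  0.2313]
```

View pics/wrist1.png

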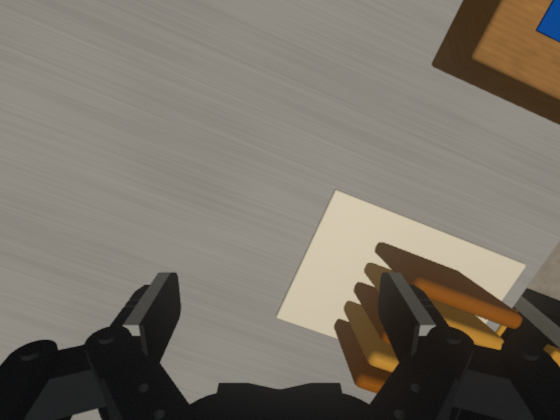

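Wrist view: only a card and toast props at the lower right (~(430,330)), no turner. I'll write a planner and move to look over the turner. I'll turn the tool so the camera ends up on the robot side.

```bash
cat > plan.py <<'E'
from h import *
from scipy.spatial.transform import Rotation as Ro
def tool(yaw,tilt,flip=True):
    """tool R: fingers pointing down, tipped forward by tilt along heading yaw (deg); flip = tool x backward"""
    R=Ro.from_euler("z",yaw,degrees=True)*Ro.from_euler("y",-tilt,degrees=True)
    B=np.array([[-1,0,0],[0,1,0],[0,0,-1.]]) if flip else np.array([[1,0,0],[0,-1,0],[0,0,-1.]])
    return R.as_matrix()@B
def turner_tool(o,yaw,pitch,tilt,g=(-.135,0,.045),ahead=.019):
    """TCP pose for turner origin o, heading yaw, pitch (deg, + = front down), tool tilt relative to turner"""
    Rt=(Ro.from_euler("z",yaw,degrees=True)*Ro.from_euler("y",pitch,degrees=True)).as_matrix()
    R=Rt@tool(0,tilt); return np.asarray(o)+Rt@np.asarray(g)+R[:,2]*ahead,R
def emit(wps,p0=None,R0=None):
    """wps: list of (p,R,nrows,interp); one call each"""
    s=env.observe(); p=s["position"] if p0 is None else p0; R=s["tool_rot"] if R0 is None else R0
    for q,Q in wps:
        d=R.T@(q-p)*100; w=Ro.from_matrix(R.T@Q).as_rotvec(degrees=True)
        print(np.round(np.r_[d,w],2).tolist(),"rows>=",int(np.ceil(max(np.linalg.norm(d)/4.17,np.linalg.norm(w)/7.16))))
        # carry on from rounded numbers
        d=np.round(d,2);w=np.round(w,2)
        p=p+R@d/100; R=R@Ro.from_rotvec(w,degrees=True).as_matrix()
E
python3 - <<'E'
from plan import *
emit([(np.array([.35,-.45,.25]),tool(-95,0)),(np.array([.48,-.33,.25]),tool(-30,0))])
E
```

```text
[15.71, -0.2, -1.87, -0.0, 0.0, -63.12] rows>= 9
[13.09, 11.91, 0.0, -0.0, -0.0, -65.0] rows>= 10
```

Call:
jog_arm([
  [15.7, -0.2, -1.9, 0, 0, -56],
  [15.7, -0.2, -1.9, 0, 0, -56],
  [15.7, -0.2, -1.9, 0, 0, -56],
  [15.7, -0.2, -1.9, 0, 0, -56],
  [15.7, -0.2, -1.9, 0, 0, -56],
  [15.7, -0.2, -1.9, 0, 0, -56],
  [15.7, -0.2, -1.9, 0, 0, -56],
  [15.7, -0.2, -1.9, 0, 0, -56],
])

```text
time_s: 1.62
position: [0.3502, -0.4498, 0.2503]
tool_rot: [[0.203, 0.979, -0.0], [0.979, -0.203, 0.0], [0.0, -0.0, -1.0]]
ft_force: [-1.0, 0.0, -0.0]
grip_width: 0.0858
gripper_force: 0.0
```

Call:
jog_arm([
  [14.4, 10.2, 0, 0, 0, -54],
  [14.4, 10.2, 0, 0, 0, -54],
  [14.4, 10.2, 0, 0, 0, -54],
  [14.4, 10.2, 0, 0, 0, -54],
  [14.4, 10.2, 0, 0, 0, -54],
  [14.4, 10.2, 0, 0, 0, -54],
  [14.4, 10.2, 0, 0, 0, -54],
  [14.4, 10.2, 0, 0, 0, -54],
])

```text
time_s: 2.28
position: [0.4802, -0.3303, 0.2502]
tool_rot: [[-0.673, 0.74, -0.0], [0.74, 0.673, 0.0], [0.0, -0.0, -1.0]]
ft_force: [-0.2, -0.0, 0.3]
grip_width: 0.0855
gripper_force: 0.0
```

Call:
jog_arm([
  [0, 0, 0, 0, 0, -18],
  [0, 0, 0, 0, 0, -18],
  [0, 0, 0, 0, 0, -18],
  [0, 0, 0, 0, 0, -18],
])

```text
time_s: 2.62
position: [0.4798, -0.3306, 0.2503]
tool_rot: [[-0.866, 0.5, -0.0], [0.5, 0.866, 0.0], [0.0, 0.0, -1.0]]
ft_force: [0.6, -0.5, 0.8]
grip_width: 0.0852
gripper_force: 0.0
```

```bash
cat > look.py <<'E'
import sys,pickle
from h import *
n=sys.argv[1]; im=env.get_image("wrist"); save(im,n); o={}
for t in sys.argv[2:]:
    for r in env.regions_of("wrist",t):
        if r["score"]<.2: continue
        p=pts(im,r["pixels"]); print(t,round(r["score"],2),np.round(r["point"]),r["pixels"].sum(),np.median(p,0),p.min(0),p.max(0)); o.setdefault(t,[]).append(r["pixels"])
pickle.dump((im,o),open(n+".pkl","wb")); s=env.observe(); print(s["time_s"],s["position"],s["tool_rot"],s["q"])
E
python3 look.py w2 turner
```

```text
turner 0.93 [365. 210.] 2429 [ 0.6522 -0.53    0.0476] [ 0.4518 -0.6168 -0.0004] [ 0.7116 -0.3434  0.331 ]
turner 0.91 [162. 272.] 8738 [ 0.4726 -0.3246  0.0033] [ 0.3457 -0.4038 -0.0008] [ 0.5515 -0.254   0.0601]
2.7167 [ 0.4798 -0.3307  0.2503] [[-0.8638  0.5039 -0.    ]
 [ 0.5039  0.8638  0.    ]
 [ 0.0001  0.     -1.    ]] [ -46.2033   24.471    66.8661    0.       88.6665 -105.9445]
```

View pics/w2.png

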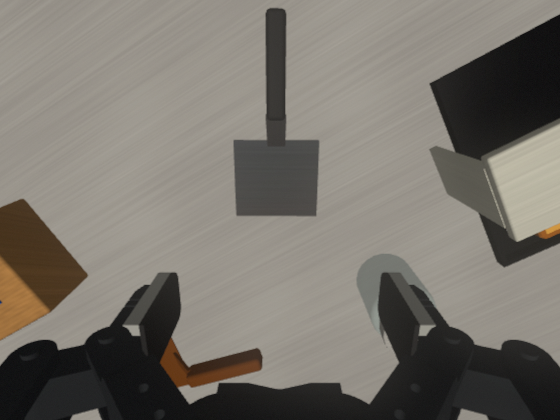

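The wrist view shows the steel and black turner (handle at (276,60), blade at (277,178)) and the brown copy at (220,370). The steel and black one is the right one.

```bash
python3 - <<'E'
from plan import *
import pickle
im,o=pickle.load(open("w2.pkl","rb")); m=o["turner"][1]; p=pts(im,m)
b=p[p[:,2]<.01]; h=p[p[:,2]>.035]
print("heights",np.percentile(h[:,2],[5,50,95]),np.median(b[:,2]))
r=cv2.minAreaRect(b[:,:2].astype(np.float32)); print("blade",r)
r=cv2.minAreaRect(h[:,:2].astype(np.float32)); print("handle",r)
hc=np.array(r[0]); bx=h[:,:2]-h[:,:2].mean(0); d=np.linalg.svd(bx,full_matrices=0)[2][0]; d*=np.sign(d[0]); yaw=np.degrees(np.arctan2(d[1],d[0])); print("yaw",yaw)
bl=b[:,:2]; u=(bl-hc)@d; v=(bl-hc)@[-d[1],d[0]]; hu=(h[:,:2]-hc)@d
print("blade u",np.percentile(u,[.5,99.5]),"v",np.percentile(v,[.5,50,99.5]),"handle u",np.percentile(hu,[.5,99.5]))
E
python3 - <<'E'
from plan import *
emit([(np.array([.44,-.0,.33]),tool(-2,0)),(np.array([.42,.38,.30]),tool(40,0)),(np.array([.5,0.0,.32]),tool(-2,0))],)
E
```

```text
heights [0.0429 0.057  0.0584] 0.0028088579814870562
blade ((0.4895283579826355, -0.34180933237075806), (0.09626131504774094, 0.09056728333234787), 60.088077545166016)
handle ((0.3925992548465729, -0.2848109304904938), (0.0191611610352993, 0.10167867690324783), 59.64671325683594)
yaw -29.86645408727307
blade u [0.0682 0.157 ] v [-0.0485 -0.0015  0.0463] handle u [-0.0503  0.0497]
[20.1, 26.55, -7.97, 0.0, -0.0, -28.26] rows>= 9
[3.33, 37.91, 3.0, 0.0, -0.0, -42.0] rows>= 10
[18.29, -34.25, -2.0, 0.0, -0.0, 42.0] rows>= 10
```

```bash
python3 - <<'E'
from plan import *
emit([(np.array([.54,-.17,.32]),tool(-16,0)),(np.array([.61,-.01,.34]),tool(-2,0)),(np.array([.5,.2,.32]),tool(20,0)),(np.array([.42,.39,.30]),tool(42,0))],)
E
```

```text
[2.9, 16.91, -6.97, 0.0, -0.0, -14.26] rows>= 5
[-2.32, 17.31, -2.0, 0.0, -0.0, -14.0] rows>= 5
[11.73, 20.6, 2.0, 0.0, -0.0, -22.0] rows>= 6
[1.02, 20.59, 2.0, 0.0, -0.0, -22.0] rows>= 5
```

Call:
jog_arm([
  [2.9, 16.9, -7, 0, 0, -14.3],
  [2.9, 16.9, -7, 0, 0, -14.3],
  [2.9, 16.9, -7, 0, 0, -14.3],
  [2.9, 16.9, -7, 0, 0, -14.3],
  [2.9, 16.9, -7, 0, 0, -14.3],
])

```text
time_s: 3.13
position: [0.5407, -0.1663, 0.3228]
tool_rot: [[-0.962, 0.272, 0.003], [0.272, 0.962, -0.001], [-0.003, 0.0, -1.0]]
ft_force: [-0.1, -1.6, -0.1]
grip_width: 0.0853
gripper_force: 0.0
```

Call:
jog_arm([
  [-2.3, 17.3, -2, 0, 0, -14],
  [-2.3, 17.3, -2, 0, 0, -14],
  [-2.3, 17.3, -2, 0, 0, -14],
  [-2.3, 17.3, -2, 0, 0, -14],
  [-2.3, 17.3, -2, 0, 0, -14],
  [-2.3, 17.3, -2, 0, 0, -14],
  [-2.3, 17.3, -2, 0, 0, -14],
])

```text
time_s: 3.72
position: [0.6088, -0.0099, 0.34]
tool_rot: [[-0.999, 0.032, -0.0], [0.032, 0.999, -0.0], [0.0, -0.0, -1.0]]
ft_force: [0.4, -0.2, -0.1]
grip_width: 0.0855
gripper_force: 0.0
```

```bash
python3 look.py w3 toast half_slice sheet bridge
```

```text
toast 0.79 [206. 247.] 3230 [ 0.6721 -0.0536  0.0281] [ 0.62   -0.1169  0.002 ] [0.7037 0.0018 0.123 ]
half_slice 0.64 [209. 367.] 1662 [0.679  0.1089 0.0279] [0.6237 0.0825 0.0014] [0.7233 0.1465 0.1226]
sheet 0.81 [ 96. 314.] 21101 [0.5324 0.041  0.0037] [ 0.4822 -0.1539 -0.0017] [0.7397 0.2202 0.1527]
bridge 0.61 [145. 317.] 31225 [0.5769 0.0274 0.1231] [ 0.5353 -0.2322 -0.001 ] [0.6546 0.3161 0.1554]
3.9667 [ 0.6086 -0.0111  0.3404] [[-0.9994  0.0341 -0.0001]
 [ 0.0341  0.9994 -0.0001]
 [ 0.0001 -0.0001 -1.    ]] [ -12.1723   25.5944   50.6513   -0.0041  103.7576 -100.2183]
```

Call:
jog_arm([
  [11.7, 20.6, 2, 0, 0, -22],
  [11.7, 20.6, 2, 0, 0, -22],
  [11.7, 20.6, 2, 0, 0, -22],
  [11.7, 20.6, 2, 0, 0, -22],
  [11.7, 20.6, 2, 0, 0, -22],
  [11.7, 20.6, 2, 0, 0, -22],
])

```text
time_s: 4.47
position: [0.4966, 0.2015, 0.3205]
tool_rot: [[-0.939, -0.345, 0.0], [-0.345, 0.939, 0.001], [-0.0, 0.0, -1.0]]
ft_force: [0.2, 1.2, -0.1]
grip_width: 0.085
gripper_force: 0.0
```

Call:
jog_arm([
  [1, 20.6, 2, 0, 0, -22],
  [1, 20.6, 2, 0, 0, -22],
  [1, 20.6, 2, 0, 0, -22],
  [1, 20.6, 2, 0, 0, -22],
  [1, 20.6, 2, 0, 0, -22],
  [1, 20.6, 2, 0, 0, -22],
  [1, 20.6, 2, 0, 0, -22],
])

```text
time_s: 5.05
position: [0.4174, 0.3906, 0.3]
tool_rot: [[-0.74, -0.673, -0.0], [-0.673, 0.74, -0.0], [0.001, -0.0, -1.0]]
ft_force: [0.2, -0.1, -0.4]
grip_width: 0.0856
gripper_force: 0.0
```

```bash
python3 look.py w4 holder; python3 -c "
import cv2,numpy as np
cv2.imwrite('pics/w34.png',cv2.resize(np.hstack([cv2.imread('pics/w3.png'),cv2.imread('pics/w4.png')]),(800,300)))"
```

```text
holder 0.93 [184. 265.] 11619 [0.4528 0.394  0.0048] [ 0.3585  0.3023 -0.0009] [0.541  0.483  0.0432]
holder 0.29 [124.  11.] 147 [0.6002 0.1197 0.0112] [0.5447 0.0958 0.0019] [0.6046 0.1863 0.114 ]
5.15 [0.4186 0.3888 0.3004] [[-0.7419 -0.6705  0.0002]
 [-0.6705  0.7419 -0.0003]
 [ 0.     -0.0004 -1.    ]] [  31.026    21.9079   62.8462   -0.0223   95.2441 -101.0797]
```

View pics/w34.png

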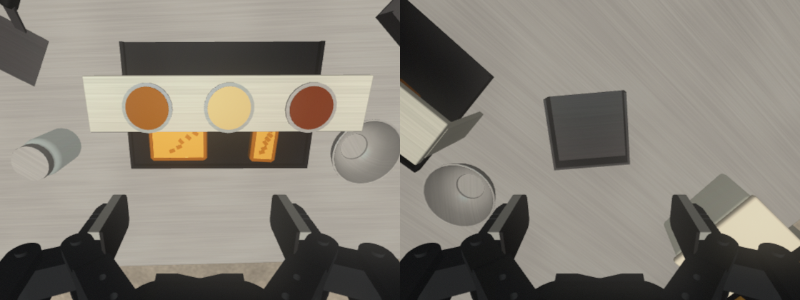

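Left: toast at (178,145), half slice at (263,147), bridge above them. Right: holder at (588,130), its open side facing the robot. Next I'll fit them.

```bash
python3 - <<'E'
from plan import *
import pickle
im,o=pickle.load(open("w4.pkl","rb")); p=pts(im,o["holder"][0])
w=p[p[:,2]>.033]; r=cv2.minAreaRect(w[:,:2].astype(np.float32)); print("walls",r)
f=p[(p[:,2]<.01)&(p[:,2]>.001)]; print("floor z",np.median(f[:,2])); r2=cv2.minAreaRect(f[:,:2].astype(np.float32)); print("floor",r2)
# orientation sweep: back wall & side walls percentiles
for yaw in np.arange(38,52,1.):
    d=np.array([np.cos(np.radians(yaw)),np.sin(np.radians(yaw))]); n=np.array([-d[1],d[0]])
    c=np.array([.45,.398]); u=(w[:,:2]-c)@d; v=(w[:,:2]-c)@n
    L=v[(v<-.055)&(u<.05)];Rr=v[(v>.055)&(u<.05)];B=u[(u>.05)&(abs(v)<.05)]
    print(yaw,"std",L.std(),Rr.std(),B.std(),"mean",L.mean(),Rr.mean(),B.mean(),len(L),len(Rr),len(B), "u",np.percentile(u,[1,99]))
im,o=pickle.load(open("w3.pkl","rb"))
def rect(n,p): 
    r=cv2.minAreaRect(p[:,:2].astype(np.float32)); print(n,len(p),np.round(r[0],4),np.round(r[1],4),round(r[2],2))
p=pts(im,o["toast"][0]); t=p[(p[:,2]>.022)&(p[:,2]<.034)]; rect("toast",t); print("top z",np.median(t[:,2]), np.percentile(t[:,0],99.5))
p=pts(im,o["bridge"][0]); t=p[(p[:,2]>.117)&(p[:,2]<.128)]; rect("bridge",t)
p=pts(im,o["sheet"][0]); t=p[p[:,2]<.02]; rect("sheet",t)
E
```

```text
walls ((0.4495161175727844, 0.39324384927749634), (0.12497208267450333, 0.1343405544757843), 47.275516510009766)
floor z 0.004503962087634372
floor ((0.4571199119091034, 0.3975265920162201), (0.141661137342453, 0.14863282442092896), 47.15813064575195)
38.0 std 0.005110231961016803 0.004418532744386496 0.00407240746914476 mean -0.0688459672568699 0.0623721510387823 0.05691529722997842 404 345 351 u [-0.0724  0.0653]
39.0 std 0.004627923211989812 0.00420299288010447 0.0037428261899152167 mean -0.06868742108469478 0.06195077651000455 0.05646351613812205 408 362 359 u [-0.0715  0.0645]
40.0 std 0.004159616973960101 0.003946068813440634 0.0034403593102154415 mean -0.06851290688262172 0.061586907851745545 0.056000841776806184 412 380 371 u [-0.0706  0.0636]
41.0 std 0.003698681760747507 0.0036543884877686763 0.0031558334343422165 mean -0.06831899364600175 0.06120465161212823 0.05556724367849789 417 393 386 u [-0.0696  0.0627]
42.0 std 0.003217271543781418 0.003262226311687292 0.0028091978351196187 mean -0.06815300448742802 0.06101918736143991 0.055289154700282374 420 398 394 u [-0.0687  0.
[... 1048 characters left out ...]
001715393107396072 0.0016515011055543392 0.0016254392903322346 mean -0.06686891611303734 0.062248842053586086 0.05489965505590305 445 367 411 u [-0.0653  0.0587]
50.0 std 0.002162218463989273 0.0020562035138498628 0.0019412647344670799 mean -0.06669040343142109 0.0624441049398181 0.05492707492745094 451 364 411 u [-0.0664  0.0595]
51.0 std 0.00281105461364168 0.002523415348828377 0.0023371797666385924 mean -0.06635298929152092 0.06262236669350482 0.05498999077673608 474 362 413 u [-0.0675  0.0604]
toast 3183 [ 0.6734 -0.0544] [0.1117 0.0581] 88.24
top z 0.028064988865182605 0.7026727662817744
bridge 19280 [0.5816 0.0295] [0.4101 0.082 ] 88.21
sheet 20959 [0.6111 0.0328] [0.3689 0.2484] 88.35
```

```bash
python3 - <<'E'
from plan import *
o=np.array([.4895,-.3418,0.0]); p,R=turner_tool(o,-29.9,0,40); print(p)
pre=p-R[:,2]*.10
emit([(np.array([.46,.15,.31]),tool(20,0)),(np.array([.42,-.1,.27]),tool(-10,25)),(pre,R),(p,R)])
E
```

```text
[ 0.3831 -0.2806  0.0304]
[12.94, -20.49, -0.95, -0.02, 0.0, 22.1] rows>= 6
[12.31, -22.13, 4.0, 6.54, -24.42, 29.52] rows>= 7
[12.83, -16.24, 12.0, 10.73, -14.85, 16.83] rows>= 6
[-0.0, 0.0, 10.0, -0.0, 0.0, 0.0] rows>= 3
```

Call:
jog_arm([
  [12.9, -20.5, -1, 0, 0, 22],
  [12.9, -20.5, -1, 0, 0, 22],
  [12.9, -20.5, -1, 0, 0, 22],
  [12.9, -20.5, -1, 0, 0, 22],
  [12.9, -20.5, -1, 0, 0, 22],
  [12.9, -20.5, -1, 0, 0, 22],
], hand=1)

```text
time_s: 5.65
position: [0.4603, 0.147, 0.3109]
tool_rot: [[-0.94, -0.341, 0.001], [-0.341, 0.94, -0.0], [-0.001, -0.001, -1.0]]
ft_force: [0.6, 0.0, -0.2]
grip_width: 0.0856
gripper_force: 0.0
```

Call:
jog_arm([
  [12.3, -22.1, 4, 6.5, -24.4, 29.5],
  [12.3, -22.1, 4, 6.5, -24.4, 29.5],
  [12.3, -22.1, 4, 6.5, -24.4, 29.5],
  [12.3, -22.1, 4, 6.5, -24.4, 29.5],
  [12.3, -22.1, 4, 6.5, -24.4, 29.5],
  [12.3, -22.1, 4, 6.5, -24.4, 29.5],
  [12.3, -22.1, 4, 6.5, -24.4, 29.5],
])

```text
time_s: 6.23
position: [0.4182, -0.105, 0.2696]
tool_rot: [[-0.891, 0.183, 0.416], [0.166, 0.983, -0.078], [-0.423, -0.001, -0.906]]
ft_force: [0.8, 0.1, 0.5]
grip_width: 0.0853
gripper_force: 0.0
```

Call:
jog_arm([
  [12.8, -16.2, 12, 10.7, -14.9, 16.8],
  [12.8, -16.2, 12, 10.7, -14.9, 16.8],
  [12.8, -16.2, 12, 10.7, -14.9, 16.8],
  [12.8, -16.2, 12, 10.7, -14.9, 16.8],
  [12.8, -16.2, 12, 10.7, -14.9, 16.8],
  [12.8, -16.2, 12, 10.7, -14.9, 16.8],
  [12.8, -16.2, 12, 10.7, -14.9, 16.8],
  [12.8, -16.2, 12, 10.7, -14.9, 16.8],
])

```text
time_s: 6.9
position: [0.3512, -0.2394, 0.1503]
tool_rot: [[-0.682, 0.514, 0.52], [0.404, 0.858, -0.317], [-0.609, -0.006, -0.793]]
ft_force: [-0.3, 0.6, 0.4]
grip_width: 0.0853
gripper_force: 0.0
```

```bash
python3 look.py w5 turner;  python3 - <<'E'
from plan import *
o=np.array([.4895,-.3418,0.0]); p,R=turner_tool(o,-29.9,0,40); print(p,env.observe()["q"])
emit([(p,R)])
E
```

```text
turner 0.83 [310. 222.] 1261 [ 0.6497 -0.526   0.0442] [ 0.6003 -0.6463  0.0002] [ 0.8358 -0.4648  0.0587]
turner 0.68 [198. 255.] 6060 [ 0.4501 -0.3025  0.0036] [ 0.3438 -0.4053 -0.0007] [ 0.5562 -0.2523  0.0588]
7.0 [ 0.3518 -0.2383  0.1506] [[-0.683   0.5119  0.521 ]
 [ 0.4023  0.859  -0.3165]
 [-0.6096 -0.0065 -0.7927]] [ -61.7548    5.104   126.6163   51.9499   23.1219 -165.2258]
[ 0.3831 -0.2806  0.0304] [ -61.7548    5.104   126.6163   51.9499   23.1219 -165.2258]
[3.48, -1.96, 12.5, -0.85, -2.44, -0.46] rows>= 4
```

View pics/w5.png

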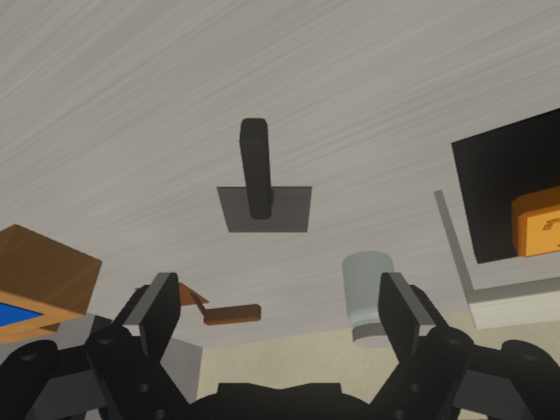

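Wrist view: the turner is ahead at (256,170). The arm has run into the j6 limit, because this pose is too close to the base at a 40° tilt. I'll fit the kinematics from the poses recorded so far and pick a feasible tilt and grip point.

```bash
cat > kin.py <<'E'
from plan import *
from scipy.optimize import least_squares
rx=lambda ax,a: Ro.from_euler(ax,a,degrees=True).as_matrix()
def fk(q,P):
    a1,h,L2,a3,L4,d,L6=P
    R1=rx("z",q[0]);R2=R1@rx("y",q[1]);R3=R2@rx("y",q[2]);R4=R3@rx("z",q[3]);R5=R4@rx("y",q[4]);R6=R5@rx("z",q[5])
    p=R1@[a1,0,h]+R2@[0,0,L2]+R3@[a3,0,L4]+R5@[0,d,L6]
    return p,R6
D=[([-80.46,21.807,74.336,0,83.858,-12.336],[.205,-.51,.231]),([-46.2033,24.471,66.8661,0,88.6665,-105.9445],[.4798,-.3307,.2503]),
([-12.1723,25.5944,50.6513,-.0041,103.7576,-100.2183],[.6086,-.0111,.3404]),([31.026,21.9079,62.8462,-.0223,95.2441,-101.0797],[.4186,.3888,.3004]),
([-61.7548,5.104,126.6163,51.9499,23.1219,-165.2258],[.3518,-.2383,.1506])]
sol=least_squares(lambda P:np.ravel([fk(q,P)[0]-p for q,p in D]+[(np.array(P)-[0,.2,.35,0,.35,.117,.3])*1e-3]),[0,.2,.35,0,.35,.117,.3])
P=sol.x
C=fk(D[-1][0],P)[1].T@np.array([[-.683,.5119,.521],[.4023,.859,-.3165],[-.6096,-.0065,-.7927]])
lo=np.array([-178.18,-50.72,12.68,-81.47,9.98,-165.26]);hi=np.array([178.18,133.34,142.11,261.47,163.14,165.26])
def ik(p,R,q0):
    def f(q):
        a,B=fk(q,P); return np.r_[(a-p)*10,Ro.from_matrix((B@C).T@R).as_rotvec(),1e-4*(q-q0)/50]
    s=least_squares(f,np.clip(q0,lo+.1,hi-.1),bounds=(lo,hi)); a,B=fk(s.x,P)
    return s.x,np.linalg.norm(a-p)*1000,np.degrees(np.linalg.norm(Ro.from_matrix((B@C).T@R).as_rotvec()))
E
python3 - <<'E'
from kin import *
print(P,[1000*np.linalg.norm(fk(q,P)[0]-p) for q,p in D]); print(C)
h=(.447,.391)
for g in (-.135,-.15):
  for tilt in (15,20,25,30,35,40):
    for n,o,yaw,pi in [("turner",[.4895,-.3418,0],-29.9,0),("scoop",[.6535,-.0515,.004],-1.8,3),("holder",[h[0]-.007*.68,h[1]-.007*.734,.006],47.2,0)]:
      for fl in (1,0):
        p,R=turner_tool(o,yaw,pi,tilt,g=(g,0,.045))
        if not fl: R=R@np.diag([-1,-1,1.])
        q,e,w=ik(p,R,np.array([np.degrees(np.arctan2(p[1],p[0]))-13,20,90,0,60,-95 if fl else 85.]))
        print(g,tilt,n,"flip" if fl else "unfl",np.round(q,0),round(e,1),round(w,1))
E
```

```text
Traceback (most recent call last):
  File "kin.py", line 12, in <module>
    sol=least_squares(lambda P:np.ravel([fk(q,P)[0]-p for q,p in D]+[(np.array(P)-[0,.2,.35,0,.35,.117,.3])*1e-3]),[0,.2,.35,0,.35,.117,.3])
  File "kin.py", line 12, in <lambda>
    sol=least_squares(lambda P:np.ravel([fk(q,P)[0]-p for q,p in D]+[(np.array(P)-[0,.2,.35,0,.35,.117,.3])*1e-3]),[0,.2,.35,0,.35,.117,.3])
                               ~~~~~~~~^^^^^^^^^^^^^^^^^^^^^^^^^^^^^^^^^^^^^^^^^^^^^^^^^^^^^^^^^^^^^^^^^^^^^^^^^^^
ValueError: setting an array element with a sequence. The requested array has an inhomogeneous shape after 1 dimensions. The detected shape was (6,) + inhomogeneous part.
```

```bash
sed -i 's/np.ravel(\[fk/np.concatenate([fk/' kin.py
cat > feas.py <<'E'
from kin import *
print(P,[1000*np.linalg.norm(fk(q,P)[0]-p) for q,p in D]); print(C)
h=(.447,.391)
for g in (-.135,-.15):
  for tilt in (15,20,25,30,35,40):
    for n,o,yaw,pi in [("turner",[.4895,-.3418,0],-29.9,0),("scoop",[.6535,-.0515,.004],-1.8,3),("holder",[h[0]-.007*.68,h[1]-.007*.734,.006],47.2,0)]:
      for fl in (1,0):
        p,R=turner_tool(o,yaw,pi,tilt,g=(g,0,.045))
        if not fl: R=R@np.diag([-1,-1,1.])
        q,e,w=ik(p,R,np.array([np.degrees(np.arctan2(p[1],p[0]))-13,20,90,0,60,-95 if fl else 85.]))
        print(g,tilt,n,"flip" if fl else "unfl",np.round(q,0),round(e,1),round(w,1))
E
python3 feas.py
```

```text
[-0.2774 -0.1444  0.8978  0.0603  0.4873  0.1175  0.3653] [np.float64(19.427158686673835), np.float64(17.31299883313454), np.float64(16.9133987302853), np.float64(12.997442926664394), np.float64(15.413511555600708)]
[[ 0.     -1.      0.    ]
 [ 1.     -0.0001  0.    ]
 [ 0.      0.      1.    ]]
-0.135 15 turner flip [ -56.   18.  110.   10.   39. -123.] 0.0 0.0
-0.135 15 turner unfl [-56.  18. 110.  10.  39.  57.] 0.0 0.0
-0.135 15 scoop flip [ -21.   21.  100.    5.   47. -112.] 0.0 0.0
-0.135 15 scoop unfl [-21.  21. 100.   5.  47.  68.] 0.0 0.0
-0.135 15 holder flip [  19.   17.  111.   11.   39. -126.] 0.0 0.0
-0.135 15 holder unfl [ 19.  17. 111.  11.  39.  54.] 0.0 0.0
-0.135 20 turner flip [ -58.   17.  115.   18.   31. -132.] 0.0 0.0
-0.135 20 turner unfl [-58.  17. 115.  18.  31.  48.] 0.0 0.0
-0.135 20 scoop flip [ -22.   20.  105.    9.   40. -116.] 0.0 0.0
-0.135 20 scoop unfl [-22.  20. 105.   9.  40.  64.] 0.0 0.0
-0.135 20 holder flip [  17.   16.  116.   19.   32. -135.] 0.0 0.0
-0.135 20 holder unfl [ 17.  16. 116.  19.  32.  45.] 0.0 0.0
-0.135 25 turner flip [ -5
[... 3117 characters left out ...]
5.0
-0.15 35 turner unfl [-45.  15. 133.  87.  10. -10.] 0.8 3.0
-0.15 35 scoop flip [ -20.   17.  124.   52.   12. -157.] 0.0 0.0
-0.15 35 scoop unfl [-20.  17. 124.  52.  12.  23.] 0.0 0.0
-0.15 35 holder flip [  22.   14.  130.   55.   13. -165.] 1.3 5.4
-0.15 35 holder unfl [ 31.  15. 134.  91.  10. -15.] 0.6 2.1
-0.15 40 turner flip [ -51.   15.  130.   59.   10. -165.] 2.4 9.5
-0.15 40 turner unfl [-34.  16. 134. 128.  10. -42.] 1.5 6.0
-0.15 40 scoop flip [ -17.   17.  126.   63.   10. -165.] 1.0 3.9
-0.15 40 scoop unfl [-16.  17. 127.  71.  10.   7.] 0.9 3.7
-0.15 40 holder flip [  24.   14.  131.   57.   10. -165.] 2.5 9.8
-0.15 40 holder unfl [ 42.  15. 134. 128.  10. -42.] 1.3 5.1
```

Tilts of 30° or more hit joint limits at the pickup and at the holder. I'll use 23° and grip a little farther back on the handle (-148 mm), which still clears the shelf.

```bash
python3 - <<'E'
from plan import *
o=np.array([.4895,-.3418,0.0]); p,R=turner_tool(o,-29.9,0,23,g=(-.148,0,.045)); print(p)
emit([(p-R[:,2]*.09,R),(p,R)])
E
```

```text
[ 0.3676 -0.2717  0.0275]
[2.81, -2.09, 2.93, -0.77, 14.56, -0.58] rows>= 3
[-0.0, -0.0, 9.0, -0.0, -0.0, -0.0] rows>= 3
```

Call:
jog_arm([
  [2.8, -2.1, 2.9, -0.8, 14.6, -0.6],
  [2.8, -2.1, 2.9, -0.8, 14.6, -0.6],
  [2.8, -2.1, 2.9, -0.8, 14.6, -0.6],
  [2.8, -2.1, 2.9, -0.8, 14.6, -0.6],
  [2.8, -2.1, 2.9, -0.8, 14.6, -0.6],
  [2.8, -2.1, 2.9, -0.8, 14.6, -0.6],
  [2.8, -2.1, 2.9, -0.8, 14.6, -0.6],
])

```text
time_s: 7.58
position: [0.3372, -0.2518, 0.1105]
tool_rot: [[-0.799, 0.496, 0.34], [0.457, 0.868, -0.192], [-0.391, 0.002, -0.92]]
ft_force: [-0.2, -0.1, 0.5]
grip_width: 0.0853
gripper_force: 0.0
```

```bash
python3 - <<'E'
from plan import *
o=np.array([.4895,-.3418,0.0]); p,R=turner_tool(o,-29.9,0,23,g=(-.148,0,.045)); print(p); s=env.observe(); print(s["q"],s["position"])
emit([(p,R)])
E
```

```text
[ 0.3676 -0.2717  0.0275]
[ -60.4761   11.1991  120.2528   23.2616   30.6354 -138.9766] [ 0.3372 -0.2518  0.1105]
[-0.1, -0.23, 9.06, 0.16, 0.0, 0.12] rows>= 3
```

Call:
jog_arm([
  [-0.1, -0.2, 4, 0.2, 0, 0.1],
  [-0.1, -0.2, 7, 0.2, 0, 0.1],
  [-0.1, -0.2, 9.1, 0.2, 0, 0.1],
  [-0.1, -0.2, 9.1, 0.2, 0, 0.1],
  [-0.1, -0.2, 9.1, 0.2, 0, 0.1],
])

```text
time_s: 8.0
position: [0.3675, -0.2718, 0.0267]
tool_rot: [[-0.799, 0.499, 0.336], [0.46, 0.867, -0.194], [-0.388, -0.0, -0.922]]
ft_force: [-0.8, -1.0, 0.0]
grip_width: 0.0854
gripper_force: 0.0
```

Call:
jog_arm([
  [0, 0, 0, 0, 0, 0],
  [0, 0, 0, 0, 0, 0],
  [0, 0, 0, 0, 0, 0],
  [0, 0, 0, 0, 0, 0],
  [0, 0, 0, 0, 0, 0],
  [0, 0, 0, 0, 0, 0],
  [0, 0, 0, 0, 0, 0],
  [0, 0, 0, 0, 0, 0],
], hand=0, newtons=110)

```text
time_s: 8.67
position: [0.368, -0.2727, 0.0272]
tool_rot: [[-0.798, 0.499, 0.337], [0.459, 0.866, -0.196], [-0.39, -0.002, -0.921]]
ft_force: [-1.5, 0.1, 4.4]
grip_width: 0.0163
gripper_force: 107.2
```

```bash
cat >> plan.py <<'E'
import json,os
def fit_turner(im,m):
    """turner-in-world from wrist picture: blade plane + axis"""
    p=pts(im,m); return p
E
python3 - <<'E'
from plan import *
s=env.observe(); print(s["time_s"],s["position"],s["tool_rot"],s["grip_width"],s["gripper_force"],s["ft_force"],s["q"])
# lift 12 cm straight up
R=s["tool_rot"]; emit([(s["position"]+[0,0,.14],R)])
E
```

```text
8.6667 [ 0.368  -0.2727  0.0272] [[-0.7981  0.4994  0.3372]
 [ 0.4593  0.8664 -0.1961]
 [-0.39   -0.0016 -0.9208]] 0.016310760632730625 107.17117309570312 [-1.5469  0.0595  4.3972] [ -57.459    25.6582  121.1345   39.8426   16.2011 -154.3428]
[-5.46, -0.02, -12.89, 0.0, 0.0, 0.0] rows>= 4
```

Call:
jog_arm([
  [-1.4, 0, -3.2, 0, 0, 0],
  [-2.8, 0, -6.4, 0, 0, 0],
  [-4.1, 0, -9.6, 0, 0, 0],
  [-5.5, 0, -12.9, 0, 0, 0],
  [-5.5, 0, -12.9, 0, 0, 0],
  [-5.5, 0, -12.9, 0, 0, 0],
])

```text
time_s: 9.17
position: [0.3685, -0.2726, 0.1682]
tool_rot: [[-0.798, 0.499, 0.338], [0.458, 0.867, -0.197], [-0.392, -0.003, -0.92]]
ft_force: [-1.2, -0.2, -2.5]
grip_width: 0.0163
gripper_force: 107.9
```

```bash
python3 look.py w6 turner; python3 - <<'E'
import re
s=open("kin.py").read()
s=s.replace("a1,h,L2,a3,L4,d,L6=P","a1,h,L2,a3,L4,d,L6,d0=P").replace("R1@[a1,0,h]","R1@[a1,d0,h]").replace("[0,.2,.35,0,.35,.117,.3]","[0,.2,.35,0,.35,.117,.3,0]")
s=s.replace("[.3518,-.2383,.1506])]","[.3518,-.2383,.1506]),([-60.4761,11.1991,120.2528,23.2616,30.6354,-138.9766],[.3372,-.2518,.1105]),([-57.459,25.6582,121.1345,39.8426,16.2011,-154.3428],[.368,-.2727,.0272])]")
s=s.replace('C=fk(D[-1][0],P)[1].T','C=np.array([[0,-1,0],[1,0,0],[0,0,1.]]) #')
open("kin.py","w").write(s)
E
python3 - <<'E'
from kin import *
print(P,[round(1000*np.linalg.norm(fk(q,P)[0]-p),1) for q,p in D])
E
```

```text
turner 0.72 [323. 277.] 6281 [ 0.3616 -0.2697  0.1968] [ 0.3432 -0.5715 -0.0005] [ 0.8591 -0.2546  0.2195]
9.2667 [ 0.3678 -0.2717  0.1657] [[-0.7992  0.4989  0.3353]
 [ 0.4601  0.8667 -0.193 ]
 [-0.3868  0.     -0.9222]] [ -57.3974    8.5386  110.0048   15.4403   42.0881 -127.1975]
[-0.0004  0.1304  0.5373  0.1032  0.3511  0.0004  0.2579  0.1172] [np.float64(0.3), np.float64(0.1), np.float64(0.1), np.float64(0.1), np.float64(0.1), np.float64(0.1), np.float64(0.1)]
```

```bash
cat > g.py <<'E'
from kin import *
def T(p,R): M=np.eye(4); M[:3,:3]=R; M[:3,3]=p; return M
def tw(o,yaw,pitch=0): return T(o,(Ro.from_euler("z",yaw,degrees=True)*Ro.from_euler("y",pitch,degrees=True)).as_matrix())
Tg=T([.368,-.2727,.0272],np.array([[-.7981,.4994,.3372],[.4593,.8664,-.1961],[-.39,-.0016,-.9208]]))
G=np.linalg.inv(Tg)@tw([.4895,-.3418,0],-29.9)   # turner in tool
import os
if os.path.exists("G.npy"): G=np.load("G.npy")
def tcp(M): X=M@np.linalg.inv(G); U,_,V=np.linalg.svd(X[:3,:3]); return X[:3,3],U@V
def cur(): s=env.observe(); return T(s["position"],s["tool_rot"])@G
def check(Ms):
    q=env.observe()["q"]
    for M in Ms:
        p,R=tcp(M); q,e,w=ik(p,R,q); print(np.round(q),round(e,2),round(w,2))
E
python3 - <<'E'
from g import *
M=cur(); print("expected blade o",M[:3,3],"x",M[:3,0],"z",M[:3,2])
for c in ("scene","top"):
    im=env.get_image(c); save(im,c+"2")
    for r in env.regions_of(c,"turner"):
        p=pts(im,r["pixels"]); 
        L=(p-M[:3,3])@M[:3,:3]; k=(abs(L[:,0])<.05)&(abs(L[:,1])<.055)&(abs(L[:,2])<.03)
        print(c,r["score"],len(p),k.sum())
        if k.sum()>40:
            b=L[k]; A=np.c_[b[:,:2],np.ones(len(b))]; co=np.linalg.lstsq(A,b[:,2],rcond=None)[0]; print("plane slope x,y, z0",co, cv2.minAreaRect(b[:,:2].astype(np.float32)))
            hh=L[(L[:,0]<-.07)&(L[:,2]>.02)]; print("handle",len(hh),np.median(hh,0) if len(hh) else "")
print("q start",env.observe()["q"])
sc=lambda x,z,pi: tw([x,-.0515-.0314*(x-.6535),z],-1.8,pi)
check([sc(.47,.05,0),sc(.47,.03,0),sc(.5,.012,3),sc(.54,.007,3),sc(.6,.005,3),sc(.65,.005,2),sc(.65,.03,-4),sc(.6,.03,-4),sc(.5,.03,-4),sc(.47,.03,-4),sc(.47,.2,-4)])
hd=lambda u,z,pi: tw([.447+u*.6794,.391+u*.7337,z],47.2,pi)
print("holder"); check([hd(-.1,.15,-4),hd(-.03,.06,-2),hd(-.007,.03,0),hd(-.007,.007,5),hd(-.05,.008,8),hd(-.1,.012,8),hd(-.13,.02,8)])
E
```

```text
expected blade o [ 0.4893 -0.3406  0.138 ] x [ 0.8671 -0.498  -0.0035] z [ 0.0022 -0.0032  1.    ]
scene 0.83 647 0
scene 0.75 835 589
plane slope x,y, z0 [-0.0385  0.0054  0.0001] ((-0.0008077174425125122, 0.003678005188703537), (0.1008121594786644, 0.09768132120370865), 88.42762756347656)
handle 178 [-0.103   0.0089  0.049 ]
top 0.97 744 0
top 0.7 917 742
plane slope x,y, z0 [-0.0259 -0.0006  0.0001] ((-0.002184610813856125, -0.0005408115684986115), (0.09284289926290512, 0.09617426991462708), 0.20039328932762146)
handle 130 [-0.1119 -0.0002  0.0548]
q start [ -57.3998    8.5733  109.9417   15.4328   42.1133 -127.1699]
[ -40.    9.  136.   41.   21. -164.] 0.0 0.0
[ -38.   13.  136.   43.   17. -165.] 0.88 2.06
[ -33.   17.  132.   38.   17. -156.] 0.0 0.0
[ -29.   20.  126.   31.   18. -145.] 0.0 0.0
[ -25.   24.  117.   21.   21. -131.] 0.0 0.0
[ -22.   27.  111.   18.   23. -126.] 0.0 0.0
[ -24.   26.  115.   35.   17. -143.] 0.0 0.0
[ -27.   23.  122.   49.   15. -161.] 0.0 0.0
[ -33.   17.  134.   47.   14. -165.] 2.11 5.07
[ -36.   15.  137.   45.   14. -165.] 3.0 6.84
[ -43.  -13.  121.   22.   53. -142.] 0.0 0.0
holder
[   3.   -4.  125.   28.   42. -152.] 0.0 0.0
[  14.   15.  124.   35.   24. -153.] 0.0 0.0
[  17.   21.  121.   32.   21. -148.] 0.0 0.0
[  19.   23.  117.   20.   25. -135.] 0.0 0.0
[  17.   19.  121.   16.   28. -133.] 0.0 0.0
[  12.   15.  127.   19.   26. -142.] 0.0 0.0
[   8.   12.  131.   21.   27. -147.] 0.0 0.0
```

```bash
python3 - <<'E'
from g import *
gp=np.array([-.148,0,.045]); Rp=rx("y",1.8); D4=np.eye(4); D4[:3,:3]=Rp; D4[:3,3]=gp-Rp@gp
np.save("G.npy",G@D4)
E
python3 - <<'E'
from g import *
def sc(x,z,pi,yaw=-1.8): return tw([x,-.0515-.0314*(x-.6535),z],yaw,pi)
print("in");check([sc(.47,.13,2,-20),sc(.475,.06,2,-20),sc(.49,.03,2,-20),sc(.53,.015,2,-8),sc(.54,.006,2),sc(.6,.005,2),sc(.65,.005,2)])
print("out");check([sc(.65,.005,2),sc(.65,.03,-2),sc(.6,.035,-2),sc(.56,.045,-2,-8),sc(.52,.055,-2,-18),sc(.49,.06,-2,-25),sc(.47,.06,-2,-28),sc(.46,.06,-2,-30),sc(.46,.2,-2,-20)])
E
```

```text
in
[-20.  -3. 124.  -0.  37. -90.] 0.0 0.0
[-20.   8. 131.  -1.  18. -89.] 0.0 0.0
[-18.  15. 132.  -4.  11. -85.] 0.0 0.0
[ -26.   19.  129.   36.   12. -142.] 0.0 0.0
[ -30.   21.  129.   47.   14. -163.] 0.0 0.0
[ -25.   24.  120.   31.   17. -142.] 0.0 0.0
[ -23.   27.  112.   22.   21. -130.] 0.0 0.0
out
[ -23.   27.  112.   22.   21. -130.] 0.0 0.0
[ -24.   25.  114.   32.   18. -140.] 0.0 0.0
[ -27.   22.  121.   42.   16. -153.] 0.0 0.0
[ -25.   18.  127.   37.   12. -141.] 0.0 0.0
[-18.  14. 130.   0.  10. -91.] 0.13 0.28
[-13.  12. 131. -28.  12. -52.] 0.0 0.0
[-10.  11. 133. -38.  13. -37.] 0.0 0.0
[ -9.  11. 133. -42.  14. -30.] 0.0 0.0
[-21. -12. 120.   0.  46. -91.] 0.0 0.0
```

```bash
python3 - <<'E'
from g import *
def sc(x,z,pi,yaw=-1.8): return tw([x,-.0515-.0314*(x-.6535),z],yaw,pi)
q0=ik(*tcp(sc(.6,.035,-2)),np.array([-27,22,121,42,16,-150.]))[0]
for x,z,pi in [(.48,.06,2),(.53,.015,2),(.54,.006,2),(.56,.045,-1),(.52,.055,-1),(.49,.06,-1),(.46,.06,-1),(.46,.12,-1)]:
    q=q0
    for yaw in (-1.8,-5,-9,-13,-17):
        q,e,w=ik(*tcp(sc(x,z,pi,yaw)),q); print((x,z,pi),yaw,np.round(q).astype(int),round(e,1),round(w,1))
E
```

```text
(0.48, 0.06, 2) -1.8 [ -38    7  132   32   25 -153] 0.0 0.0
(0.48, 0.06, 2) -5 [ -35    7  133   29   23 -145] 0.0 0.0
(0.48, 0.06, 2) -9 [ -31    7  132   23   21 -132] 0.0 0.0
(0.48, 0.06, 2) -13 [ -27    7  132   16   19 -117] 0.0 0.0
(0.48, 0.06, 2) -17 [ -22    8  131    6   18 -101] 0.0 0.0
(0.53, 0.015, 2) -1.8 [ -31   19  129   44   16 -161] 0.0 0.0
(0.53, 0.015, 2) -5 [ -29   19  130   41   14 -152] 0.0 0.0
(0.53, 0.015, 2) -9 [ -26   19  129   33   11 -138] 0.0 0.0
(0.53, 0.015, 2) -13 [ -22   19  129   20   10 -118] 0.0 0.0
(0.53, 0.015, 2) -17 [-19  19 128   3  10 -95] 0.1 0.2
(0.54, 0.006, 2) -1.8 [ -30   21  129   47   14 -163] 0.0 0.0
(0.54, 0.006, 2) -5 [ -28   21  129   44   12 -155] 0.0 0.0
(0.54, 0.006, 2) -9 [ -25   21  129   36   10 -140] 0.0 0.0
(0.54, 0.006, 2) -13 [ -22   21  128   19   10 -117] 0.3 0.8
(0.54, 0.006, 2) -17 [-18  21 127   1  10 -92] 0.4 0.8
(0.56, 0.045, -1) -1.8 [ -30   17  126   40   18 -154] 0.0 0.0
(0.56, 0.045, -1) -5 [ -27   17  126   36   16 -145] 0.0 0.0
(0.56, 0.045, -1) -9 [ -24   17  126   27   14 -130] 0.0 0.0
(0.56, 0.045, -1) -1
[... 612 characters left out ...]
 9  134   26   13 -128] 0.0 0.0
(0.49, 0.06, -1) -17 [ -22   10  133   10   12 -104] 0.0 0.0
(0.46, 0.06, -1) -1.8 [ -41    6  137   41   22 -165] 0.8 2.0
(0.46, 0.06, -1) -5 [ -40    6  138   45   20 -165] 0.3 0.6
(0.46, 0.06, -1) -9 [ -35    6  139   45   16 -158] 0.0 0.0
(0.46, 0.06, -1) -13 [ -30    7  138   36   13 -141] 0.0 0.0
(0.46, 0.06, -1) -17 [ -25    7  137   19   10 -115] 0.0 0.0
(0.46, 0.12, -1) -1.8 [ -44   -5  131   28   38 -152] 0.0 0.0
(0.46, 0.12, -1) -5 [ -40   -5  131   25   36 -144] 0.0 0.0
(0.46, 0.12, -1) -9 [ -35   -5  131   21   33 -132] 0.0 0.0
(0.46, 0.12, -1) -13 [ -30   -5  130   15   30 -118] 0.0 0.0
(0.46, 0.12, -1) -17 [ -25   -4  130    7   29 -103] 0.0 0.0
```

```bash
cat >> g.py <<'E'
def sc(x,z,pi,yaw=-1.8): return tw([x,-.0515-.0314*(x-.6535),z],yaw,pi)
def hd(u,z,pi,v=0): return tw([.447+u*.6794-v*.7337,.391+u*.7337+v*.6794,z],47.2,pi)
def go(Ms): check(Ms); emit([tcp(M) for M in Ms])
E
python3 - <<'E'
from g import *
go([tw([.455,-.19,.15],-18,2),sc(.47,.14,2,-8),sc(.475,.06,2,-6),sc(.50,.03,2,-5),sc(.535,.012,2,-4)])
E
```

```text
[ -54.   -5.  120.   18.   47. -137.] 0.0 0.0
[ -33.   -6.  124.   14.   42. -124.] 0.0 0.0
[ -34.    6.  133.   28.   23. -143.] 0.0 0.0
[ -32.   14.  133.   40.   16. -154.] 0.0 0.0
[ -29.   20.  129.   43.   14. -155.] 0.0 0.0
[8.64, 8.53, -5.42, -4.51, -0.01, -11.0] rows>= 4
[2.99, 11.79, -0.19, -3.87, -0.01, -9.22] rows>= 3
[2.62, -0.42, 7.58, -0.77, -0.0, -1.85] rows>= 2
[-1.14, -0.05, 3.73, -0.39, -0.01, -0.92] rows>= 1
[-2.53, -0.04, 3.02, -0.38, 0.0, -0.92] rows>= 1
```

Call:
jog_arm([
  [2, 2, -1.3, -1, 0, -2.7],
  [4.3, 4.2, -2.7, -2.2, 0, -5.5],
  [6.5, 6.4, -4, -3.3, 0, -8.2],
  [8.6, 8.5, -5.4, -4.5, 0, -11],
  [8.6, 8.5, -5.4, -4.5, 0, -11],
])

```text
time_s: 9.88
position: [0.3217, -0.1441, 0.1823]
tool_rot: [[-0.879, 0.305, 0.367], [0.281, 0.952, -0.119], [-0.386, -0.001, -0.922]]
ft_force: [0.0, 0.2, -2.0]
grip_width: 0.0165
gripper_force: 108.0
```

Call:
jog_arm([
  [0.8, 3, 0, -1, 0, -2.3],
  [1.5, 6, -0.1, -2, 0, -4.6],
  [2.3, 9, -0.1, -3, 0, -7],
  [3, 11.8, -0.2, -3.9, 0, -9.2],
  [3, 11.8, -0.2, -3.9, 0, -9.2],
  [3, 11.8, -0.2, -3.9, 0, -9.2],
])

```text
time_s: 10.38
position: [0.3334, -0.0266, 0.1725]
tool_rot: [[-0.913, 0.137, 0.383], [0.125, 0.991, -0.056], [-0.387, -0.003, -0.922]]
ft_force: [0.2, -0.4, -2.0]
grip_width: 0.0165
gripper_force: 108.2
```

Call:
jog_arm([
  [0.7, -0.1, 1.9, -0.2, 0, -0.5],
  [1.3, -0.2, 3.8, -0.4, 0, -0.9],
  [2, -0.3, 5.7, -0.6, 0, -1.4],
  [2.6, -0.4, 7.6, -0.8, 0, -1.9],
  [2.6, -0.4, 7.6, -0.8, 0, -1.9],
])

```text
time_s: 10.8
position: [0.3377, -0.0339, 0.0904]
tool_rot: [[-0.918, 0.108, 0.381], [0.099, 0.994, -0.042], [-0.383, -0.001, -0.924]]
ft_force: [-0.3, -0.4, -1.2]
grip_width: 0.0163
gripper_force: 108.3
```

Call:
jog_arm([
  [-0.6, 0, 1.9, -0.2, 0, -0.5],
  [-1.1, 0, 3.7, -0.4, 0, -0.9],
  [-1.1, 0, 3.7, -0.4, 0, -0.9],
  [-1.1, 0, 3.7, -0.4, 0, -0.9],
])

```text
time_s: 11.13
position: [0.363, -0.0359, 0.0633]
tool_rot: [[-0.918, 0.089, 0.386], [0.081, 0.996, -0.036], [-0.388, -0.002, -0.922]]
ft_force: [-0.2, 0.0, -1.7]
grip_width: 0.0164
gripper_force: 108.2
```

```bash
python3 - <<'E'
from g import *
M=cur(); s=env.observe(); print(s["time_s"],s["q"],s["ft_force"]); print("blade o",M[:3,3],"x",M[:3,0])
im=env.get_image("scene"); save(im,"scene3")
for r in env.regions_of("scene","turner"):
    p=pts(im,r["pixels"]); L=(p-M[:3,3])@M[:3,:3]; k=(abs(L[:,0])<.05)&(abs(L[:,1])<.055)&(abs(L[:,2])<.03)
    print(r["score"],r["point"],k.sum())
    if k.sum()>40:
        b=L[k]; print(np.linalg.lstsq(np.c_[b[:,:2],np.ones(len(b))],b[:,2],rcond=None)[0],cv2.minAreaRect(b[:,:2].astype(np.float32)))
go([sc(.535,.012,2,-4),sc(.54,.0055,2,-4)])
c=cv2.resize(im["frame"][150:330,200:440],(800,600),interpolation=cv2.INTER_CUBIC); cv2.imwrite("pics/s3c.png",c[:,:,::-1])
E
```

```text
11.1333 [ -32.1098   14.2211  132.6425   39.1949   16.045  -153.3029] [-0.1552  0.0304 -1.6999]
blade o [ 0.5007 -0.0474  0.0311] x [ 0.9955 -0.0875 -0.0341]
0.75 [187.7, 317.7] 0
0.69 [197.4, 116.5] 0
[ -29.   20.  129.   43.   14. -155.] 0.0 0.0
[ -29.   21.  129.   46.   13. -158.] 0.0 0.0
[-2.43, 0.0, 3.16, -0.46, 0.14, -0.89] rows>= 1
[-0.21, 0.02, 0.79, -0.0, -0.0, 0.0] rows>= 1
```

View pics/s3c.png

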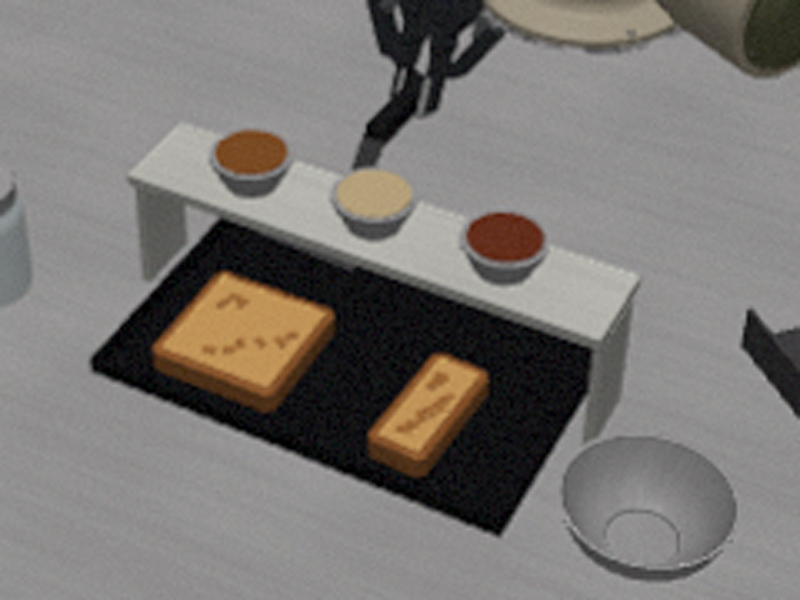

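The view shows the toast at (243,340), the turner entering behind the shelf with the blade edge at (330,262), and the half slice clear at (430,415). Next I'll lower the blade.

Call:
jog_arm([
  [-0.8, 0, 1, -0.1, 0, -0.3],
  [-1.6, 0, 2.1, -0.3, 0, -0.6],
  [-2.4, 0, 3.1, -0.4, 0, -0.9],
  [-2.5, 0, 3.5, -0.4, 0.1, -0.9],
  [-2.6, 0, 3.8, -0.4, 0.1, -0.9],
  [-2.6, 0, 3.9, -0.4, 0.1, -0.9],
  [-2.6, 0, 3.9, -0.4, 0.1, -0.9],
])

```text
time_s: 11.82
position: [0.4012, -0.0389, 0.0375]
tool_rot: [[-0.92, 0.071, 0.385], [0.064, 0.998, -0.03], [-0.387, -0.002, -0.922]]
ft_force: [-0.4, 1.1, -1.0]
grip_width: 0.0162
gripper_force: 108.3
```

```bash
cat > st.py <<'E'
from g import *
M=cur(); s=env.observe(); print(s["time_s"],s["q"],s["ft_force"],s["wrist_torque"],"tcp",s["position"]); print("blade o",M[:3,3],"x",M[:3,0],"y",M[:3,1],"tip",(M@[.045,0,0,1])[:3],"yaw",np.degrees(np.arctan2(M[1,0],M[0,0])),"pitch",-np.degrees(np.arcsin(M[2,0])))
E
python3 st.py; python3 - <<'E'
from g import *
go([sc(.54,.0050,2,-4),sc(.6,.0050,2,-3),sc(.655,.0050,2,-2)])
E
```

```text
11.8167 [ -28.6845   21.2729  128.9163   46.1616   12.7402 -158.4187] [-0.3819  1.0709 -1.0017] [0.0999 0.4571 0.0135] tcp [ 0.4012 -0.0389  0.0375]
blade o [ 0.5391 -0.0479  0.0052] x [ 0.9969 -0.0696 -0.0351] y [ 0.0696  0.9975 -0.0009] tip [ 0.5839 -0.051   0.0036] yaw -3.991999381622012 pitch 2.0119518338854325
[ -29.   21.  129.   46.   13. -158.] 0.0 0.0
[ -25.   24.  120.   29.   17. -138.] 0.0 0.0
[ -22.   28.  111.   21.   21. -129.] 0.0 0.0
[-0.08, -0.0, 0.06, -0.04, -0.01, 0.03] rows>= 1
[-5.53, -0.01, 2.32, -0.39, -0.01, -0.92] rows>= 2
[-5.08, -0.12, 2.13, -0.39, 0.0, -0.93] rows>= 2
```

Call:
jog_arm([
  [0, 0, 0.15, 0, 0, 0],
  [-0.7, 0, 0.5, -0.1, 0, -0.1],
  [-1.5, 0, 0.8, -0.1, 0, -0.3],
  [-2.3, 0, 1.1, -0.2, 0, -0.4],
  [-3.1, 0, 1.4, -0.2, 0, -0.5],
  [-3.9, 0, 1.8, -0.3, 0, -0.7],
  [-4.7, 0, 2.1, -0.4, 0, -0.8],
  [-5.5, 0, 2.5, -0.4, 0, -0.9],
])

```text
time_s: 12.48
position: [0.4618, -0.0432, 0.0356]
tool_rot: [[-0.921, 0.053, 0.385], [0.048, 0.999, -0.022], [-0.386, -0.002, -0.922]]
ft_force: [-0.3, -0.1, -3.2]
grip_width: 0.0164
gripper_force: 110.0
```

```bash
cat > tl.py <<'E'
import sys
from g import *
im=env.get_image("scene"); save(im,sys.argv[1]); M=cur()
for r in env.regions_of("scene","toast")[:1]:
    p=pts(im,r["pixels"]); z=p[:,2]; zt=np.percentile(z,80); t=p[(z>zt-.012)&(z<zt+.008)]; q=cv2.minAreaRect(t[:,:2].astype(np.float32))
    A=np.linalg.lstsq(np.c_[t[:,:2]-t[:,:2].mean(0),np.ones(len(t))],t[:,2],rcond=None)[0]
    print("toast",round(r["score"],2),np.round(q[0],4),np.round(q[1],4),round(q[2],1),"top z",round(A[2],4),"slope",A[:2],"in turner",np.linalg.inv(M)@[*q[0],A[2],1])
E
python3 st.py; python3 tl.py s4
```

```text
12.4833 [ -24.6984   24.6702  119.663    29.7909   16.4535 -138.9165] [-0.3057 -0.1336 -3.1545] [ 0.0493  0.5793 -0.0148] tcp [ 0.4618 -0.0432  0.0356]
blade o [ 0.5998 -0.0497  0.0032] x [ 0.998  -0.0522 -0.0357] y [ 0.0522  0.9986 -0.0004] tip [ 0.6447 -0.0521  0.0016] yaw -2.9919893813268015 pitch 2.0458576717648
toast 0.63 [ 0.6663 -0.0526] [0.1138 0.1148] 89.3 top z 0.029 slope [-0.0696 -0.0055] in turner [0.0639 0.0011 0.0276 1.    ]
```

```bash
python3 - <<'E'
from g import *
go([sc(.648,.0040,1.5,-2)])
E
```

```text
[ -23.   27.  113.   24.   20. -132.] 0.0 0.0
[-4.33, -0.12, 1.88, -0.44, -0.47, -0.88] rows>= 2
```

Call:
jog_arm([
  [-0.6, 0, 0.3, -0.1, -0.1, -0.1],
  [-1.2, 0, 0.5, -0.1, -0.1, -0.3],
  [-1.8, 0, 0.8, -0.2, -0.2, -0.4],
  [-2.4, -0.1, 1.05, -0.2, -0.3, -0.5],
  [-3, -0.1, 1.3, -0.3, -0.3, -0.6],
  [-3.6, -0.1, 1.6, -0.4, -0.4, -0.7],
  [-4.3, -0.1, 1.9, -0.4, -0.5, -0.9],
  [-4.3, -0.1, 1.9, -0.4, -0.5, -0.9],
])

```text
time_s: 13.25
position: [0.5102, -0.0471, 0.0346]
tool_rot: [[-0.918, 0.036, 0.395], [0.032, 0.999, -0.017], [-0.396, -0.003, -0.918]]
ft_force: [-0.3, -0.3, -2.2]
grip_width: 0.0164
gripper_force: 109.9
```

```bash
python3 st.py; python3 tl.py s5; python3 - <<'E'
from h import *
im=cv2.imread("pics/s5.png")[150:330,200:440]; cv2.imwrite("pics/s5c.png",cv2.resize(im,(800,600),interpolation=cv2.INTER_CUBIC))
E
```

```text
13.25 [ -22.6159   27.4969  112.6861   24.2976   19.4128 -132.1318] [-0.3212 -0.2951 -2.2377] [-0.0182  0.6461 -0.0208] tcp [ 0.5102 -0.0471  0.0346]
blade o [ 0.6486 -0.0513  0.0037] x [ 0.999  -0.0347 -0.0253] y [ 0.0347  0.9994 -0.001 ] tip [ 0.6936 -0.0528  0.0025] yaw -1.9892610391104504 pitch 1.4491970270319483
toast 0.91 [ 0.6612 -0.0535] [0.1155 0.1257] 87.7 top z 0.0329 slope [-0.0646 -0.0088] in turner [ 0.0127 -0.002   0.0298  1.    ]
```

View pics/s5c.png

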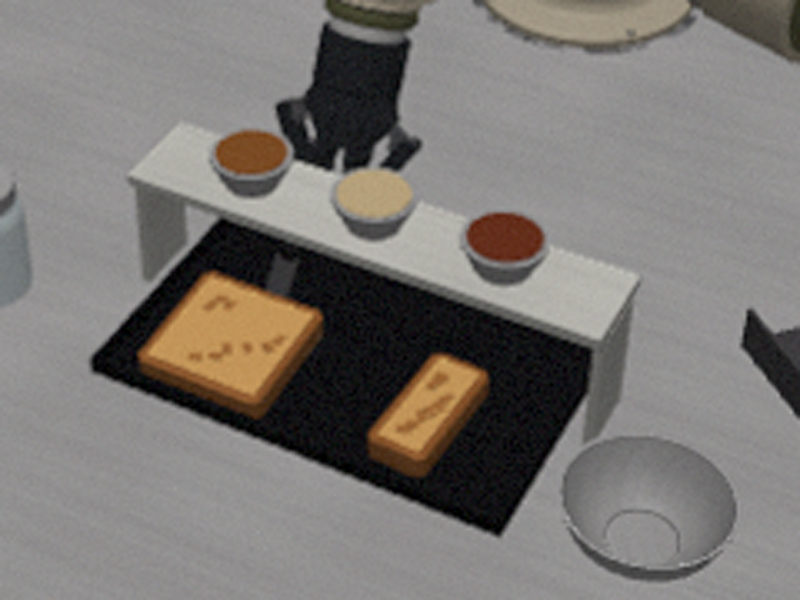

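```bash
python3 - <<'E'
from g import *
go([sc(.645,.012,-2.5,-2),sc(.638,.030,-3,-2.5)])
E
```

```text
[ -24.   27.  116.   43.   14. -152.] 0.0 0.0
[ -24.   25.  117.   39.   15. -148.] 0.0 0.0
[0.42, -0.04, -0.06, -0.02, -4.02, 0.02] rows>= 1
[-0.13, 0.11, -1.82, 0.23, -0.5, 0.45] rows>= 1
```

Call:
jog_arm([
  [0.1, 0, 0, 0, -0.8, 0],
  [0.2, 0, 0, 0, -1.6, 0],
  [0.2, 0, 0, 0, -2.4, 0],
  [0.3, 0, 0, 0, -3.2, 0],
  [0.4, 0, 0, 0, -4, 0],
  [0.4, 0, 0, 0, -4, 0],
])

```text
time_s: 13.85
position: [0.5043, -0.0465, 0.0327]
tool_rot: [[-0.889, 0.036, 0.457], [0.032, 0.999, -0.018], [-0.457, -0.002, -0.889]]
ft_force: [-0.2, 0.6, -2.4]
grip_width: 0.0165
gripper_force: 109.9
```

Call:
jog_arm([
  [0, 0, -0.3, 0, -0.1, 0.1],
  [0, 0, -0.6, 0, -0.2, 0.1],
  [0, 0, -0.9, 0.1, -0.2, 0.2],
  [-0.1, 0.1, -1.2, 0.1, -0.3, 0.3],
  [-0.1, 0.1, -1.5, 0.2, -0.4, 0.4],
  [-0.1, 0.1, -1.8, 0.2, -0.5, 0.5],
  [-0.1, 0.1, -1.8, 0.2, -0.5, 0.5],
  [-0.1, 0.1, -1.8, 0.2, -0.5, 0.5],
])

```text
time_s: 14.52
position: [0.4978, -0.0454, 0.0496]
tool_rot: [[-0.884, 0.045, 0.465], [0.04, 0.999, -0.022], [-0.466, -0.001, -0.885]]
ft_force: [-0.2, -0.6, -3.2]
grip_width: 0.0165
gripper_force: 109.9
```

```bash
python3 st.py; python3 tl.py s6; python3 - <<'E'
from g import *
go([sc(.59,.037,-3,-4),sc(.55,.045,-2.5,-6),sc(.51,.053,-2.5,-9),sc(.465,.058,-2.5,-11),sc(.45,.15,-2.5,-10)])
E
```

```text
14.5167 [ -23.995    24.9171  117.0141   39.613    15.3517 -147.7413] [-0.1587 -0.6027 -3.2394] [ 0.0264  0.6877 -0.0129] tcp [ 0.4978 -0.0454  0.0496]
blade o [ 0.6382 -0.051   0.0295] x [ 0.9976 -0.0442  0.0524] y [0.0443 0.999  0.0002] tip [ 0.6831 -0.0529  0.0319] yaw -2.539233765608771 pitch -3.001001700423914
toast 0.87 [ 0.6526 -0.0527] [0.1141 0.119 ] 88.2 top z 0.0599 slope [-0.0001 -0.0108] in turner [ 0.0161 -0.0011  0.0297  1.    ]
[ -26.   21.  124.   48.   13. -157.] 0.0 0.0
[ -28.   17.  129.   49.   13. -158.] 0.0 0.0
[ -29.   13.  134.   51.   11. -158.] 0.0 0.0
[ -33.    9.  140.   56.   11. -165.] 0.11 0.22
[ -37.  -11.  129.   19.   39. -130.] 0.0 0.0
[3.9, 0.29, -2.93, 0.7, -0.02, 1.28] rows>= 2
[3.09, 0.32, -2.67, 0.92, 0.5, 1.78] rows>= 1
[3.17, 0.44, -2.53, 1.38, 0.0, 2.66] rows>= 1
[3.74, -0.08, -2.49, 0.91, 0.01, 1.78] rows>= 2
[-2.9, -0.5, -8.85, -0.45, -0.0, -0.89] rows>= 3
```

```bash
python3 - <<'E'
from g import *
q0=env.observe()["q"]
for dy in (0,-.02,.03):
  for ya in ((-4,-6,-9,-11,-10),(-5,-9,-13,-15,-12)):
    q=q0; print(dy,ya)
    for (x,z,pi),yw,k in zip([(.59,.042,-3.5),(.55,.055,-3.5),(.51,.064,-3.5),(.455,.066,-3.5),(.44,.15,-3.5)],ya,(.2,.6,1,1,1)):
        M=sc(x,z,pi,yw); M[1,3]+=dy*k; q,e,w=ik(*tcp(M),q); print(np.round(q).astype(int),round(e,1),round(w,1))
E
```

```text
0 (-4, -6, -9, -11, -10)
[ -26   21  124   49   14 -158] 0.0 0.0
[ -28   16  129   50   13 -159] 0.0 0.0
[ -29   11  134   50   12 -157] 0.0 0.0
[ -34    6  141   55   12 -165] 0.4 0.8
[ -40  -13  131   22   39 -135] 0.0 0.0
0 (-5, -9, -13, -15, -12)
[ -26   20  124   48   13 -155] 0.0 0.0
[ -25   16  129   44   11 -147] 0.0 0.0
[ -25   12  133   36   10 -136] 0.2 0.5
[ -30    7  140   51   10 -154] 0.5 1.0
[ -37  -13  131   19   37 -128] 0.0 0.0
-0.02 (-4, -6, -9, -11, -10)
[ -27   21  124   49   14 -159] 0.0 0.0
[ -30   16  129   51   14 -162] 0.0 0.0
[ -34   11  134   53   14 -164] 0.0 0.0
[ -39    6  140   51   15 -165] 0.8 1.6
[ -46  -13  131   25   41 -142] 0.0 0.0
-0.02 (-5, -9, -13, -15, -12)
[ -26   21  124   48   13 -156] 0.0 0.0
[ -28   16  129   46   12 -152] 0.0 0.0
[ -29   12  133   45   11 -149] 0.0 0.0
[ -35    7  141   58   11 -165] 0.1 0.1
[ -43  -13  131   23   39 -136] 0.0 0.0
0.03 (-4, -6, -9, -11, -10)
[ -25   20  124   48   13 -157] 0.0 0.0
[ -25   16  129   47   12 -153] 0.0 0.0
[ -23   11  134   40   10 -141] 0.1 0.3
[ -27    6  141   54   10 -158] 0.4 0.9
[ -30  -13  131   16   36 -121] 0.0 0.0
0.03 (-5, -9, -13, -15, -12)
[ -25   20  124   47   12 -153] 0.0 0.0
[ -22   16  129   37   10 -138] 0.1 0.2
[ -18   12  132   14   10 -108] 0.6 1.3
[ -20    7  138   17   10 -112] 1.4 2.4
[ -27  -12  131   12   34 -113] 0.0 0.0
```

```bash
python3 - <<'E'
from g import *
W=[]
for x,z,pi,yw,dy in [(.59,.042,-3.3,-5,-.002),(.55,.055,-3.3,-9,-.006),(.51,.066,-3.3,-12.5,-.01),(.48,.07,-3.3,-13.5,-.012),(.455,.071,-3.3,-14,-.012),(.445,.11,-3.3,-13,-.012),(.44,.17,-3.5,-10,-.01)]:
    M=sc(x,z,pi,yw); M[1,3]+=dy; W.append(M)
go(W)
E
```

```text
[ -26.   20.  124.   46.   13. -154.] 0.0 0.0
[ -26.   16.  129.   43.   12. -148.] 0.0 0.0
[ -28.   11.  133.   39.   11. -142.] 0.0 0.0
[ -31.    8.  137.   43.   12. -148.] 0.0 0.0
[ -34.    5.  140.   49.   12. -157.] 0.0 0.0
[ -38.   -5.  136.   27.   25. -137.] 0.0 0.0
[ -43.  -16.  129.   21.   45. -136.] 0.0 0.0
[3.7, 0.33, -3.3, 1.17, -0.32, 2.17] rows>= 2
[2.86, 0.35, -3.0, 1.88, 0.0, 3.53] rows>= 1
[2.91, -0.04, -2.8, 1.65, 0.01, 3.08] rows>= 1
[2.38, -0.51, -1.72, 0.47, 0.0, 0.89] rows>= 1
[2.11, -0.39, -1.24, 0.23, 0.0, 0.44] rows>= 1
[-0.97, -0.47, -3.9, -0.47, 0.0, -0.88] rows>= 1
[-2.35, -0.64, -5.49, -1.41, -0.2, -2.65] rows>= 2
```

Call:
jog_arm([
  [0.2, 0, -0.2, 0.1, 0, 0.1],
  [0.6, 0.1, -0.6, 0.2, -0.1, 0.4],
  [1.2, 0.1, -1.1, 0.4, -0.1, 0.7],
  [1.8, 0.2, -1.6, 0.6, -0.2, 1.1],
  [2.4, 0.2, -2.1, 0.8, -0.2, 1.4],
  [3, 0.3, -2.7, 1, -0.3, 1.8],
  [3.5, 0.3, -3.1, 1.1, -0.3, 2.1],
  [3.7, 0.3, -3.3, 1.2, -0.3, 2.2],
])

```text
time_s: 15.28
position: [0.4488, -0.0399, 0.0616]
tool_rot: [[-0.879, 0.09, 0.468], [0.078, 0.996, -0.043], [-0.47, -0.001, -0.883]]
ft_force: [0.8, -0.5, -1.7]
grip_width: 0.0165
gripper_force: 109.9
```

Call:
jog_arm([
  [0.2, 0, -0.2, 0.1, 0, 0.2],
  [0.5, 0.1, -0.5, 0.3, 0, 0.6],
  [1, 0.1, -1, 0.6, 0, 1.2],
  [1.5, 0.2, -1.5, 0.9, 0, 1.8],
  [2, 0.3, -2.1, 1.3, 0, 2.4],
  [2.4, 0.3, -2.5, 1.6, 0, 3],
  [2.7, 0.4, -2.8, 1.8, 0, 3.4],
  [2.9, 0.4, -3, 1.9, 0, 3.5],
])

```text
time_s: 15.95
position: [0.4102, -0.0324, 0.0744]
tool_rot: [[-0.872, 0.159, 0.464], [0.139, 0.987, -0.076], [-0.47, -0.002, -0.883]]
ft_force: [-0.5, -0.0, -2.4]
grip_width: 0.0169
gripper_force: 109.9
```

```bash
python3 st.py; python3 tl.py s7; python3 look.py w7 toast turner; python3 - <<'E'
from g import *
W=[]
for x,z,pi,yw,dy in [(.51,.066,-3.3,-12.5,-.01),(.48,.07,-3.3,-13.5,-.012),(.455,.071,-3.3,-14,-.012),(.445,.11,-3.3,-13,-.012),(.44,.17,-3.5,-10,-.01)]:
    M=sc(x,z,pi,yw); M[1,3]+=dy; W.append(M)
go(W)
E
```

```text
15.95 [ -26.3188   15.772   128.6686   42.9652   11.6147 -147.704 ] [-0.5049 -0.0064 -2.3894] [0.0332 0.6506 0.0306] tcp [ 0.4102 -0.0324  0.0744]
blade o [ 0.5491 -0.0539  0.055 ] x [ 0.9859 -0.1571  0.0575] y [ 0.1574  0.9875 -0.0006] tip [ 0.5935 -0.0609  0.0576] yaw -9.053487465971068 pitch -3.295265026896109
toast 0.72 [ 0.6126 -0.0595] [0.0351 0.1115] 2.5 top z 0.0844 slope [-0.1285 -0.0026] in turner [0.0654 0.0042 0.0257 1.    ]
toast 0.6 [370. 259.] 686 [ 0.5081 -0.061   0.0838] [ 0.3671 -0.0697  0.068 ] [ 0.5275 -0.02    0.1346]
turner 0.61 [314. 275.] 5571 [ 0.3945 -0.0322  0.1025] [ 0.3818 -0.0492  0.003 ] [ 0.4915 -0.0211  0.1089]
turner 0.23 [311. 154.] 398 [ 0.5479 -0.1671  0.0136] [ 0.5449 -0.1749  0.0005] [ 0.6073 -0.1654  0.0868]
16.2 [ 0.411  -0.0328  0.0743] [[-0.8715  0.1581  0.4642]
 [ 0.1385  0.9874 -0.0764]
 [-0.4704 -0.0023 -0.8824]] [ -26.3316   15.8611  128.569    43.0043   11.6254 -147.7793]
[ -28.   11.  133.   39.   11. -142.] 0.0 0.0
[ -31.    8.  137.   43.   12. -148.] 0.0 0.0
[ -34.    5.  140.   49.   12. -157.] 0.0 0.0
[ -38.   -5.  136.   27.   25. -137.] 0.0 0.0
[ -43.  -16.  129.   21.   45. -136.] 0.0 0.0
[2.9, -0.06, -2.81, 1.59, 0.01, 3.08] rows>= 1
[2.37, -0.51, -1.72, 0.47, 0.0, 0.89] rows>= 1
[2.12, -0.38, -1.24, 0.24, 0.0, 0.44] rows>= 1
[-0.98, -0.47, -3.9, -0.47, 0.0, -0.89] rows>= 1
[-2.34, -0.65, -5.49, -1.42, -0.2, -2.64] rows>= 2
```

View pics/w7.png

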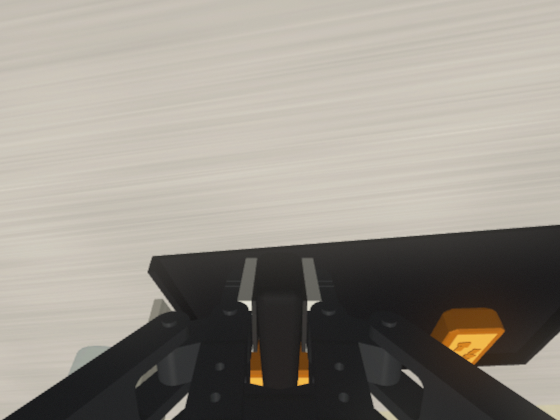

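The wrist view shows the toast's rear edge at (280,370), sitting behind the handle on the blade, and the half slice untouched at (470,330). Continuing out from under the shelf.

Call:
jog_arm([
  [0.2, 0, -0.2, 0.1, 0, 0.2],
  [0.5, 0, -0.5, 0.3, 0, 0.5],
  [1, 0, -1, 0.5, 0, 1],
  [1.5, 0, -1.5, 0.8, 0, 1.6],
  [2, 0, -2, 1.1, 0, 2.2],
  [2.4, -0.1, -2.4, 1.3, 0, 2.6],
  [2.8, -0.1, -2.7, 1.5, 0, 3],
  [2.9, -0.1, -2.8, 1.6, 0, 3.1],
])

```text
time_s: 16.87
position: [0.3714, -0.0272, 0.0855]
tool_rot: [[-0.861, 0.219, 0.459], [0.192, 0.976, -0.104], [-0.47, -0.001, -0.883]]
ft_force: [-0.7, 0.5, -2.9]
grip_width: 0.0165
gripper_force: 109.9
```

Call:
jog_arm([
  [0.3, -0.1, -0.2, 0.1, 0, 0.1],
  [0.9, -0.2, -0.6, 0.2, 0, 0.3],
  [1.6, -0.3, -1.1, 0.3, 0, 0.6],
  [2.4, -0.5, -1.7, 0.5, 0, 0.9],
  [3.1, -0.6, -2.1, 0.5, 0, 1],
  [3.8, -0.8, -2.5, 0.6, 0, 1.2],
  [4.3, -0.9, -2.8, 0.7, 0, 1.3],
  [4.5, -0.9, -2.9, 0.7, 0, 1.3],
])

```text
time_s: 17.53
position: [0.3176, -0.0246, 0.0898]
tool_rot: [[-0.856, 0.244, 0.456], [0.214, 0.97, -0.116], [-0.47, -0.002, -0.883]]
ft_force: [-0.4, 0.2, -2.4]
grip_width: 0.0164
gripper_force: 109.9
```

```bash
python3 st.py; python3 tl.py s8; python3 - <<'E'
from g import *
W=[]
for x,z,pi,yw,dy in [(.453,.072,-3.3,-14,-.012),(.445,.11,-3.3,-13,-.012),(.44,.17,-3.5,-10,-.01)]:
    M=sc(x,z,pi,yw); M[1,3]+=dy; W.append(M)
go(W)
E
python3 - <<'E'
from h import *
im=env.get_image("top"); save(im,"t8")
for r in env.regions_of("top","toast")[:2]: 
    p=pts(im,r["pixels"]); q=cv2.minAreaRect(p[:,:2].astype(np.float32)); print(r["score"],np.median(p,0),q)
for r in env.regions_of("top","bridge")[:1]:
    p=pts(im,r["pixels"]); p=p[(p[:,2]>.117)&(p[:,2]<.13)]; print("bridge",cv2.minAreaRect(p[:,:2].astype(np.float32)))
E
```

```text
17.5333 [ -34.4081    5.313   140.4      50.7183   12.0664 -158.2237] [-0.4334  0.234  -2.4076] [ 0.1864  0.6781 -0.0105] tcp [ 0.3176 -0.0246  0.0898]
blade o [ 0.4541 -0.058   0.0704] x [ 0.9685 -0.242   0.0575] y [ 0.2424  0.9702 -0.0002] tip [ 0.4977 -0.0689  0.0729] yaw -14.02643581289466 pitch -3.295513710627113
toast 0.79 [ 0.4626 -0.0604] [0.1154 0.1158] 74.0 top z 0.1007 slope [ 0.0275 -0.0146] in turner [ 0.0104 -0.0003  0.0299  1.    ]
[ -34.    5.  140.   49.   12. -156.] 0.0 0.0
[ -38.   -5.  136.   27.   25. -137.] 0.0 0.0
[ -43.  -16.  129.   21.   45. -136.] 0.0 0.0
[0.09, 0.05, -0.23, -0.02, 0.01, -0.02] rows>= 1
[-1.1, -0.42, -3.72, -0.47, -0.0, -0.88] rows>= 1
[-2.34, -0.65, -5.49, -1.42, -0.21, -2.64] rows>= 2
0.92 [ 0.4614 -0.0646  0.1019] ((0.4642840325832367, -0.0585286021232605), (0.12237349152565002, 0.11163371056318283), 76.1962661743164)
bridge ((0.5786964297294617, 0.030521497130393982), (0.40652555227279663, 0.08398906141519547), 88.23741149902344)
```

```bash
python3 - <<'E'
from g import *
M0=sc(.44,.16,-3.5,-10); M0[1,3]-=.01
M1=sc(.446,.105,-3.5,-13); M1[1,3]-=.012
go([M1,M0,tw([.445,.08,.17],8,-4),tw([.44,.22,.17],27,-4),hd(-.04,.13,-4),hd(-.03,.06,-3.5),hd(-.02,.025,-3.5)])
E
```

```text
[ -38.   -4.  137.   29.   23. -139.] 0.0 0.0
[ -43.  -14.  130.   23.   42. -137.] 0.0 0.0
[ -26.  -14.  128.   23.   43. -137.] 0.0 0.0
[  -5.   -8.  124.   23.   41. -137.] 0.0 0.0
[  11.    5.  121.   31.   33. -149.] 0.0 0.0
[  13.   16.  126.   46.   21. -165.] 0.24 0.65
[  16.   22.  125.   48.   16. -165.] 1.22 3.39
[-0.78, -0.36, -3.44, -0.48, -0.18, -0.86] rows>= 1
[-2.07, -0.66, -5.13, -1.42, -0.0, -2.64] rows>= 2
[0.6, 9.01, -1.34, -8.59, -0.53, -15.82] rows>= 3
[-1.96, 9.35, 1.06, -9.14, -0.02, -16.65] rows>= 3
[-2.91, 8.7, 6.15, -9.72, -0.03, -17.71] rows>= 3
[2.42, 0.01, 6.52, 0.01, 0.5, -0.0] rows>= 2
[0.77, 0.0, 3.55, -0.0, -0.0, -0.0] rows>= 1
```

Call:
jog_arm([
  [-0.1, 0, -0.5, -0.1, 0, -0.1],
  [-0.3, -0.1, -1.3, -0.2, -0.1, -0.3],
  [-0.5, -0.2, -2.2, -0.3, -0.1, -0.5],
  [-0.7, -0.3, -3, -0.4, -0.2, -0.7],
  [-0.8, -0.4, -3.4, -0.5, -0.2, -0.9],
])

```text
time_s: 18.2
position: [0.3087, -0.0263, 0.1242]
tool_rot: [[-0.858, 0.225, 0.461], [0.197, 0.974, -0.108], [-0.474, -0.002, -0.881]]
ft_force: [-0.6, 0.5, -3.1]
grip_width: 0.0166
gripper_force: 110.0
```

Call:
jog_arm([
  [-0.3, -0.1, -0.8, -0.2, 0, -0.4],
  [-0.8, -0.3, -2, -0.6, 0, -1],
  [-1.3, -0.4, -3.2, -0.9, 0, -1.7],
  [-1.8, -0.6, -4.4, -1.2, 0, -2.3],
  [-2.1, -0.7, -5.1, -1.4, 0, -2.6],
])

```text
time_s: 18.62
position: [0.3017, -0.032, 0.1796]
tool_rot: [[-0.867, 0.174, 0.467], [0.152, 0.985, -0.085], [-0.474, -0.002, -0.88]]
ft_force: [-0.6, -0.8, -2.7]
grip_width: 0.0167
gripper_force: 109.9
```

Call:
jog_arm([
  [0, 0.4, -0.1, -0.4, 0, -0.7],
  [0.1, 1.2, -0.2, -1.2, -0.1, -2.2],
  [0.2, 2.4, -0.4, -2.3, -0.1, -4.2],
  [0.3, 3.7, -0.6, -3.5, -0.2, -6.5],
  [0.3, 5, -0.8, -4.8, -0.3, -8.8],
  [0.4, 6.4, -1, -6.1, -0.4, -11.2],
  [0.5, 7.7, -1.1, -7.4, -0.5, -13.5],
  [0.6, 9, -1.3, -8.6, -0.5, -15.8],
])

```text
time_s: 19.28
position: [0.3054, 0.0605, 0.1859]
tool_rot: [[-0.869, -0.142, 0.474], [-0.125, 0.99, 0.069], [-0.479, 0.0, -0.878]]
ft_force: [0.5, 0.2, -2.8]
grip_width: 0.0163
gripper_force: 109.9
```

Call:
jog_arm([
  [-0.3, 1.3, 0.1, -1.3, 0, -2.3],
  [-0.5, 2.6, 0.3, -2.5, 0, -4.6],
  [-0.8, 3.9, 0.4, -3.8, 0, -6.9],
  [-1.1, 5.2, 0.6, -5.1, 0, -9.2],
  [-1.4, 6.5, 0.7, -6.4, 0, -11.6],
  [-1.6, 7.7, 0.9, -7.5, 0, -13.7],
  [-1.9, 8.8, 1, -8.6, 0, -15.7],
  [-2, 9.4, 1.1, -9.1, 0, -16.7],
])

```text
time_s: 19.95
position: [0.3151, 0.1567, 0.1859]
tool_rot: [[-0.781, -0.457, 0.426], [-0.402, 0.889, 0.219], [-0.479, -0.0, -0.878]]
ft_force: [-0.7, -0.3, -2.8]
grip_width: 0.0163
gripper_force: 109.8
```

```bash
python3 st.py; python3 tl.py s9; python3 - <<'E'
from g import *
go([tw([.44,.22,.17],27,-4),hd(-.04,.13,-3.5),hd(-.035,.05,-1.5),hd(-.02,.02,0),hd(-.008,.011,2),hd(-.008,.01,4),hd(-.05,.01,5),hd(-.1,.01,5),hd(-.13,.012,5)])
E
```

```text
19.95 [  -4.8855   -7.5043  124.4139   22.9788   40.6013 -136.6904] [-0.7452 -0.2772 -2.7695] [-0.308   0.59   -0.0268] tcp [0.3151 0.1567 0.1859]
blade o [0.4398 0.2218 0.1679] x [0.8868 0.4571 0.0672] y [-0.4583  0.8888  0.001 ] tip [0.4797 0.2423 0.1709] yaw 27.271294134380927 pitch -3.8545750141745505
toast 0.96 [0.4528 0.2238] [0.1293 0.1135] 26.5 top z 0.1982 slope [0.0147 0.01  ] in turner [ 0.0144 -0.0041  0.0294  1.    ]
[  -5.   -8.  124.   23.   41. -137.] 0.0 0.0
[  11.    5.  121.   29.   34. -147.] 0.0 0.0
[  13.   16.  126.   44.   21. -163.] 0.0 0.0
[  15.   22.  124.   46.   18. -164.] 0.0 0.0
[  17.   23.  121.   35.   19. -152.] 0.0 0.0
[  18.   22.  119.   27.   22. -143.] 0.0 0.0
[  15.   19.  125.   29.   22. -148.] 0.0 0.0
[   9.   17.  132.   38.   20. -163.] 0.0 0.0
[   5.   14.  135.   37.   20. -165.] 0.55 1.38
[-0.04, -0.04, -0.17, 0.13, -0.15, 0.12] rows>= 1
[-2.99, 8.7, 6.05, -9.64, 0.47, -17.75] rows>= 3
[3.05, 0.01, 6.88, -0.0, 2.0, -0.0] rows>= 2
[-0.24, 0.01, 3.06, -0.0, 1.5, -0.0] rows>= 1
[-1.01, -0.0, 0.92, -0.0, 2.0, -0.01] rows>= 1
[-0.26, -0.0, -0.3, -0.0, 2.0, -0.0] rows>= 1
[3.78, -0.01, -1.69, -0.0, 1.0, -0.0] rows>= 1
[4.71, -0.0, -1.69, -0.0, -0.0, -0.0] rows>= 2
[2.76, -0.01, -1.2, -0.0, -0.0, -0.0] rows>= 1
```

Call:
jog_arm([
  [-0.1, 0.4, 0.3, -0.5, 0, -0.9],
  [-0.4, 1.3, 0.9, -1.5, 0.1, -2.7],
  [-0.8, 2.6, 1.8, -2.9, 0.1, -5.3],
  [-1.3, 4, 2.7, -4.4, 0.2, -8.1],
  [-1.8, 5.4, 3.7, -6, 0.3, -11],
  [-2.3, 6.8, 4.6, -7.5, 0.4, -13.8],
  [-2.7, 8, 5.5, -8.8, 0.4, -16.2],
  [-3, 8.7, 6, -9.6, 0.5, -17.7],
])

```text
time_s: 20.72
position: [0.3253, 0.2583, 0.1475]
tool_rot: [[-0.599, -0.734, 0.321], [-0.648, 0.679, 0.345], [-0.471, -0.001, -0.882]]
ft_force: [-0.0, -0.9, -1.7]
grip_width: 0.0166
gripper_force: 109.9
```

Call:
jog_arm([
  [0, 0, 0, 0, 0, 0],
  [0, 0, 0, 0, 0, 0],
  [0, 0, 0, 0, 0, 0],
])

```text
time_s: 20.97
position: [0.3255, 0.2571, 0.1486]
tool_rot: [[-0.601, -0.731, 0.323], [-0.645, 0.682, 0.344], [-0.472, -0.002, -0.881]]
ft_force: [-0.7, -0.3, -1.3]
grip_width: 0.0164
gripper_force: 109.9
```

```bash
python3 st.py; cat > hl.py <<'E'
import sys
from g import *
H=tw([.447,.391,0],47.2); M=cur()
for c in ("scene","top"):
    im=env.get_image(c); save(im,sys.argv[1]+c)
    for r in env.regions_of(c,"toast")[:1]:
        p=pts(im,r["pixels"]); zt=np.percentile(p[:,2],80); t=p[(p[:,2]>zt-.012)&(p[:,2]<zt+.008)]; q=cv2.minAreaRect(t[:,:2].astype(np.float32)); m=np.array([*np.median(t[:,:2],0),zt,1])
        print(c,"toast",round(r["score"],2),np.round(q[1],4),round(q[2],1),"z",round(zt,4),"in holder",np.linalg.inv(H)@[*q[0],zt,1],"in turner",np.linalg.inv(M)@[*q[0],zt,1])
    for r in env.regions_of(c,"holder")[:1]:
        L=(pts(im,r["pixels"])-H[:3,3])@H[:3,:3]; w=L[(L[:,2]>.03)&(L[:,2]<.05)]
        f=lambda k:(round(float(np.median(k)),4),len(k)) if len(k) else None
        print(c,"holder walls R,L,back",f(w[(w[:,1]<-.055)&(w[:,0]<.05)][:,1]),f(w[(w[:,1]>.055)&(w[:,0]<.05)][:,1]),f(w[(abs(w[:,1])<.05)&(w[:,0]>.045)][:,0]))
E
python3 hl.py a; python3 - <<'E'
from g import *
go([hd(-.04,.13,-3.5),hd(-.035,.05,-1.5),hd(-.02,.02,0)])
E
```

```text
20.9667 [  11.3383    5.0609  120.9402   29.3629   33.9799 -147.3478] [-0.7152 -0.2716 -1.2841] [-0.5     0.4546 -0.0145] tcp [0.3255 0.2571 0.1486]
blade o [0.4208 0.3605 0.1295] x [0.68   0.7307 0.0597] y [-0.732   0.6812 -0.0001] tip [0.4514 0.3933 0.1322] yaw 47.05860231110594 pitch -3.421989025880619
scene toast 0.62 [0.1171 0.1144] 46.7 z 0.1625 in holder [-0.0228 -0.0065  0.1625  1.    ] in turner [ 0.0194 -0.005   0.0319  1.    ]
scene holder walls R,L,back (-0.0667, 98) (0.0624, 114) (0.066, 122)
top toast 0.87 [0.1087 0.1101] 45.6 z 0.1639 in holder [-0.0287 -0.002   0.1639  1.    ] in turner [ 0.0136 -0.0005  0.0337  1.    ]
top holder walls R,L,back (-0.0627, 45) None (0.0605, 3)
[  11.    5.  121.   29.   34. -147.] 0.0 0.0
[  13.   16.  126.   44.   21. -163.] 0.0 0.0
[  15.   22.  124.   46.   18. -164.] 0.0 0.0
[-0.01, 0.1, -0.02, -0.06, -0.06, -0.09] rows>= 1
[3.05, 0.02, 6.88, 0.0, 2.0, 0.0] rows>= 2
[-0.24, 0.0, 3.06, 0.0, 1.5, -0.0] rows>= 1
```

```bash
python3 - <<'E'
from g import *
go([hd(-.036,.05,-1.5,.004),hd(-.022,.020,0,.004)])
E
```

```text
[  14.   16.  126.   44.   21. -163.] 0.0 0.0
[  16.   21.  125.   46.   17. -164.] 0.0 0.0
[3.12, 0.52, 6.82, -0.06, 1.94, -0.09] rows>= 2
[-0.15, 0.0, 3.01, 0.0, 1.5, -0.0] rows>= 1
```

Call:
jog_arm([
  [0.2, 0, 0.5, 0, 0.1, 0],
  [0.6, 0.1, 1.4, 0, 0.4, 0],
  [1.2, 0.2, 2.6, 0, 0.7, 0],
  [1.8, 0.3, 3.9, 0, 1.1, 0],
  [2.3, 0.4, 5.1, 0, 1.4, 0],
  [2.8, 0.5, 6.1, 0, 1.7, -0.1],
  [3.1, 0.5, 6.7, -0.1, 1.9, -0.1],
  [3.1, 0.5, 6.8, -0.1, 1.9, -0.1],
])

```text
time_s: 21.93
position: [0.3248, 0.2642, 0.0726]
tool_rot: [[-0.61, -0.734, 0.299], [-0.658, 0.68, 0.323], [-0.441, 0.0, -0.898]]
ft_force: [-0.6, 0.0, -1.9]
grip_width: 0.0167
gripper_force: 109.9
```

Call:
jog_arm([
  [0, 0, 0.4, 0, 0.2, 0],
  [-0.1, 0, 1, 0, 0.5, 0],
  [-0.1, 0, 1.7, 0, 0.8, 0],
  [-0.1, 0, 2.3, 0, 1.1, 0],
  [-0.1, 0, 2.8, 0, 1.4, 0],
  [-0.1, 0, 3, 0, 1.5, 0],
  [-0.1, 0, 3, 0, 1.5, 0],
])

```text
time_s: 22.52
position: [0.3349, 0.275, 0.047]
tool_rot: [[-0.617, -0.734, 0.284], [-0.667, 0.679, 0.307], [-0.418, -0.0, -0.908]]
ft_force: [-0.2, -0.2, -1.9]
grip_width: 0.0164
gripper_force: 109.9
```

```bash
python3 st.py; python3 hl.py b; python3 - <<'E'
from g import *
go([hd(-.022,.020,0,.004),hd(-.012,.0115,2,.004),hd(-.009,.0075,3,.004)])
a=cv2.imread("pics/bscene.png")[190:330,370:540];b=cv2.imread("pics/btop.png")[170:290,80:230]
cv2.imwrite("pics/bc.png",np.hstack([cv2.resize(a,(400,400)),cv2.resize(b,(400,400))]))
E
```

```text
22.5167 [  15.7647   21.4575  124.9082   46.6615   17.4433 -164.3805] [-0.1641 -0.2182 -1.8963] [-0.4623  0.4137 -0.0591] tcp [0.3349 0.275  0.047 ]
blade o [0.4288 0.3777 0.0195] x [ 0.6783  0.7347 -0.0003] y [-0.7347  0.6783  0.0011] tip [0.4593 0.4108 0.0194] yaw 47.284627994424014 pitch 0.020016006414677254
scene toast 0.85 [0.1264 0.1315] 47.1 z 0.0508 in holder [-0.0068 -0.0016  0.0508  1.    ] in turner [ 0.0153 -0.0059  0.0313  1.    ]
scene holder walls R,L,back (-0.067, 110) (0.0615, 11) (0.0658, 124)
top toast 0.76 [0.1139 0.1099] 47.6 z 0.0531 in holder [-0.0095  0.0029  0.0531  1.    ] in turner [ 0.0126 -0.0014  0.0336  1.    ]
top holder walls R,L,back (-0.0623, 45) (0.0641, 56) (0.0598, 54)
[  16.   21.  125.   46.   17. -164.] 0.0 0.0
[  18.   22.  122.   36.   19. -152.] 0.0 0.0
[  18.   23.  121.   32.   20. -147.] 0.0 0.0
[-0.02, 0.0, 0.03, 0.06, 0.04, 0.04] rows>= 1
[-0.85, 0.01, 0.79, -0.0, 2.0, -0.0] rows>= 1
[-0.27, -0.0, 0.29, 0.0, 1.0, -0.01] rows>= 1
```

View pics/bc.png

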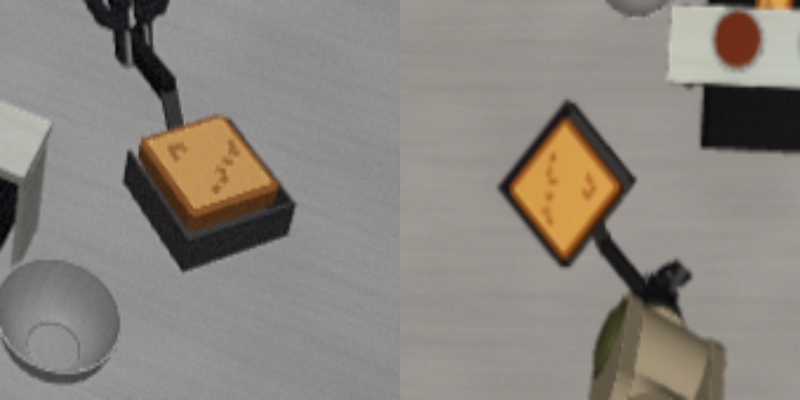

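The toast sits over the holder, inside all three walls: left crop (205,165), right crop (565,190). Next I'll lower it nose-down.

Call:
jog_arm([
  [-0.1, 0, 0.1, 0, 0.3, 0],
  [-0.3, 0, 0.3, 0, 0.7, 0],
  [-0.5, 0, 0.4, 0, 1.1, 0],
  [-0.6, 0, 0.6, 0, 1.5, 0],
  [-0.8, 0, 0.7, 0, 1.8, 0],
  [-0.9, 0, 0.8, 0, 2, 0],
  [-0.9, 0, 0.8, 0, 2, 0],
])

```text
time_s: 23.4
position: [0.3427, 0.2833, 0.044]
tool_rot: [[-0.626, -0.734, 0.263], [-0.677, 0.679, 0.284], [-0.387, -0.001, -0.922]]
ft_force: [0.2, -1.1, -2.3]
grip_width: 0.0166
gripper_force: 109.9
```

Call:
jog_arm([
  [-0.1, 0, 0, 0, 0.5, 0],
  [-0.2, 0, 0.1, 0, 1, 0],
  [-0.2, 0, 0.1, 0, 1.5, 0],
  [-0.3, 0, 0.1, 0, 2, 0],
  [-0.3, 0, 0.1, 0, 2, 0],
])

```text
time_s: 23.82
position: [0.3439, 0.2854, 0.0439]
tool_rot: [[-0.635, -0.734, 0.239], [-0.687, 0.679, 0.259], [-0.353, 0.0, -0.936]]
ft_force: [-1.3, -3.9, -1.8]
grip_width: 0.0165
gripper_force: 110.0
```

```bash
python3 st.py; python3 hl.py c
```

```text
23.8167 [  18.5337   22.5514  120.0678   27.8066   21.3552 -143.2868] [-1.3372 -3.9288 -1.8129] [-1.1193  0.8849 -0.1245] tcp [0.3439 0.2854 0.0439]
blade o [0.4362 0.3865 0.0066] x [ 0.6763  0.7331 -0.0712] y [-0.7349  0.6781  0.002 ] tip [0.4667 0.4195 0.0034] yaw 47.30819952396872 pitch 4.0815856388009895
scene toast 0.92 [0.1151 0.1223] 47.7 z 0.041 in holder [0.0073 0.0032 0.041  1.    ] in turner [ 0.0154 -0.0016  0.0356  1.    ]
scene holder walls R,L,back None None None
top toast 0.65 [0.1129 0.1082] 47.7 z 0.0424 in holder [0.0027 0.0031 0.0424 1.    ] in turner [ 0.0107 -0.0017  0.0367  1.    ]
top holder walls R,L,back (-0.0627, 46) (0.0637, 46) (0.0605, 25)
```

```bash
python3 - <<'E'
from g import *
go([hd(-.014,.0085,6,.004),hd(-.05,.0095,7,.004),hd(-.085,.0095,7,.004),hd(-.115,.0105,7,.004),hd(-.13,.02,7,.004),hd(-.13,.1,5,.004)])
E
```

```text
[  19.   22.  119.   21.   25. -136.] 0.0 0.0
[  16.   19.  123.   22.   24. -140.] 0.0 0.0
[  13.   17.  128.   26.   23. -148.] 0.0 0.0
[   9.   15.  132.   30.   22. -156.] 0.0 0.0
[   6.   12.  133.   29.   24. -156.] 0.0 0.0
[   5.   -2.  126.   20.   42. -146.] 0.0 0.0
[-0.04, -0.04, -0.68, 0.13, 1.94, 0.04] rows>= 1
[3.23, -0.01, -1.45, 0.0, 1.0, -0.01] rows>= 1
[3.34, 0.0, -1.07, 0.0, 0.0, 0.0] rows>= 1
[2.82, -0.0, -1.01, 0.0, 0.0, 0.0] rows>= 1
[1.14, -0.0, -1.36, 0.0, 0.0, 0.0] rows>= 1
[-2.15, -0.02, -7.22, 0.0, -2.0, 0.01] rows>= 2
```

Call:
jog_arm([
  [0, 0, -0.2, 0, 0.6, 0],
  [0, 0, -0.3, 0.1, 1, 0],
  [0, 0, -0.5, 0.1, 1.5, 0],
  [0, 0, -0.7, 0.1, 1.9, 0],
  [0, 0, -0.7, 0.1, 1.9, 0],
])

```text
time_s: 24.53
position: [0.344, 0.2841, 0.0513]
tool_rot: [[-0.642, -0.733, 0.224], [-0.694, 0.68, 0.236], [-0.325, -0.003, -0.946]]
ft_force: [0.1, 1.1, -1.7]
grip_width: 0.0163
gripper_force: 109.7
```

Call:
jog_arm([
  [0.2, 0, -0.1, 0, 0.1, 0],
  [0.6, 0, -0.3, 0, 0.2, 0],
  [1, 0, -0.4, 0, 0.3, 0],
  [1.5, 0, -0.7, 0, 0.5, 0],
  [2, 0, -0.9, 0, 0.6, 0],
  [2.4, 0, -1.1, 0, 0.8, 0],
  [2.8, 0, -1.3, 0, 0.9, 0],
  [3.2, 0, -1.4, 0, 1, 0],
])

```text
time_s: 25.2
position: [0.3192, 0.2579, 0.0538]
tool_rot: [[-0.647, -0.733, 0.211], [-0.698, 0.68, 0.224], [-0.307, -0.003, -0.952]]
ft_force: [0.1, 0.0, -2.1]
grip_width: 0.0164
gripper_force: 109.8
```

```bash
python3 st.py; python3 hl.py d; python3 - <<'E'
from g import *
go([hd(-.085,.0095,7,.004),hd(-.115,.0105,7,.004),hd(-.13,.02,7,.004)])
E
```

```text
25.2 [  16.3718   18.9496  122.8006   22.1502   24.2901 -139.9473] [ 0.1006  0.0323 -2.1483] [-0.453   0.3928 -0.011 ] tcp [0.3192 0.2579 0.0538]
blade o [0.4104 0.3573 0.0099] x [ 0.6745  0.7285 -0.1196] y [-0.7339  0.6793 -0.0009] tip [0.4408 0.3901 0.0045] yaw 47.20596585376012 pitch 6.869515937249816
scene toast 0.75 [0.1125 0.1245] 47.7 z 0.0411 in holder [-0.0273 -0.0049  0.0411  1.    ] in turner [ 0.0184 -0.0089  0.0337  1.    ]
scene holder walls R,L,back (-0.0668, 107) (0.0617, 111) (0.0662, 122)
top toast 0.86 [0.1116 0.1112] 47.0 z 0.0426 in holder [-0.0339  0.0031  0.0426  1.    ] in turner [ 0.0116 -0.0009  0.0344  1.    ]
top holder walls R,L,back (-0.0625, 46) (0.064, 47) (0.0596, 47)
[  13.   17.  128.   26.   23. -148.] 0.0 0.0
[   9.   15.  132.   30.   22. -156.] 0.0 0.0
[   6.   12.  133.   29.   24. -156.] 0.0 0.0
[3.42, 0.0, -1.11, -0.04, 0.13, 0.03] rows>= 1
[2.83, 0.0, -1.01, 0.0, 0.0, 0.0] rows>= 1
[1.13, -0.0, -1.37, 0.0, 0.0, 0.0] rows>= 1
```

```bash
python3 - <<'E'
from g import *
def tip(u,z,p,v=.004): a=np.radians(p); return hd(u-.045*np.cos(a),z+.045*np.sin(a),p,v)
go([tip(.031,.005,7),tip(.032,.005,13),tip(.032,.0055,19),tip(-.005,.0055,19),tip(-.045,.0055,19),tip(-.075,.007,19),tip(-.085,.03,15)])
E
```

```text
[  19.   21.  117.   18.   27. -133.] 0.0 0.0
[  22.   20.  111.    8.   38. -121.] 0.0 0.0
[  24.   21.  104.    3.   50. -115.] 0.0 0.0
[  22.   18.  109.    3.   48. -118.] 0.0 0.0
[  19.   14.  115.    4.   46. -121.] 0.0 0.0
[  16.   12.  119.    4.   44. -124.] 0.0 0.0
[  13.    8.  122.    8.   42. -130.] 0.0 0.0
[-3.4, 0.01, 0.98, -0.04, 0.13, 0.03] rows>= 1
[-1.25, -0.01, -1.54, 0.01, 6.0, -0.01] rows>= 1
[-1.16, 0.0, -1.62, -0.0, 6.0, -0.01] rows>= 1
[3.68, -0.0, -0.37, -0.0, 0.0, 0.0] rows>= 1
[3.98, -0.0, -0.4, -0.0, 0.0, 0.0] rows>= 1
[2.97, -0.0, -0.45, -0.0, 0.0, 0.0] rows>= 1
[1.44, -0.01, -1.28, -0.0, -4.0, 0.01] rows>= 1
```

Call:
jog_arm([
  [-0.3, 0, 0.1, 0, 0, 0],
  [-0.8, 0, 0.2, 0, 0, 0],
  [-1.4, 0, 0.4, 0, 0, 0],
  [-2, 0, 0.6, 0, 0, 0],
  [-2.6, 0, 0.7, 0, 0, 0],
  [-3.1, 0, 0.9, 0, 0.1, 0],
  [-3.4, 0, 1, 0, 0.1, 0],
  [-3.4, 0, 1, 0, 0.1, 0],
])

```text
time_s: 26.17
position: [0.3438, 0.2846, 0.0544]
tool_rot: [[-0.647, -0.734, 0.209], [-0.699, 0.679, 0.222], [-0.305, -0.002, -0.952]]
ft_force: [-0.5, 0.5, -2.3]
grip_width: 0.0164
gripper_force: 109.9
```

Call:
jog_arm([
  [-0.2, 0, -0.2, 0, 1, 0],
  [-0.4, 0, -0.5, 0, 2, 0],
  [-0.6, 0, -0.8, 0, 3, 0],
  [-0.8, 0, -1, 0, 4, 0],
  [-1, 0, -1.3, 0, 5, 0],
  [-1.25, 0, -1.5, 0, 6, 0],
  [-1.25, 0, -1.5, 0, 6, 0],
])

```text
time_s: 26.75
position: [0.3465, 0.2885, 0.072]
tool_rot: [[-0.666, -0.734, 0.135], [-0.72, 0.679, 0.144], [-0.198, -0.001, -0.98]]
ft_force: [-4.9, -7.3, -1.2]
grip_width: 0.0168
gripper_force: 110.3
```

Call:
jog_arm([
  [-0.2, 0, -0.3, 0, 1, 0],
  [-0.4, 0, -0.5, 0, 2, 0],
  [-0.6, 0, -0.8, 0, 3, 0],
  [-0.8, 0, -1.1, 0, 4, 0],
  [-1, 0, -1.4, 0, 5, 0],
  [-1.15, 0, -1.6, 0, 6, 0],
  [-1.15, 0, -1.6, 0, 6, 0],
])

```text
time_s: 27.33
position: [0.3504, 0.2933, 0.0894]
tool_rot: [[-0.676, -0.734, 0.061], [-0.731, 0.679, 0.066], [-0.089, 0.0, -0.996]]
ft_force: [-7.6, -11.4, -0.6]
grip_width: 0.0168
gripper_force: 110.5
```

```bash
python3 st.py; python3 hl.py e;  python3 tl.py s10
```

```text
27.3333 [  23.8395   20.7912  104.3945    2.6535   50.1445 -115.0144] [ -7.6404 -11.4162  -0.613 ] [-2.5426  1.8433 -0.1998] tcp [0.3504 0.2933 0.0894]
blade o [0.4326 0.3834 0.0168] x [ 0.6386  0.6922 -0.336 ] y [-0.7345  0.6786  0.0019] tip [0.4613 0.4145 0.0017] yaw 47.30507369239017 pitch 19.632551992794163
scene toast 0.78 [0.1226 0.1207] 33.7 z 0.0519 in holder [ 0.0045 -0.0035  0.0519  1.    ] in turner [ 0.0069 -0.0088  0.0397  1.    ]
scene holder walls R,L,back (-0.0673, 102) (0.0623, 57) (0.0661, 114)
top toast 0.63 [0.096  0.1089] 48.5 z 0.054 in holder [-0.0078  0.0027  0.054   1.    ] in turner [-0.0054 -0.0027  0.0376  1.    ]
top holder walls R,L,back (-0.0625, 45) (0.0637, 14) (0.0599, 37)
toast 0.79 [0.4475 0.3895] [0.0906 0.1141] 47.2 top z 0.0492 slope [-0.1577 -0.1495] in turner [ 0.003  -0.0067  0.0356  1.    ]
```

```bash
python3 - <<'E'
from g import *
def tip(u,z,p,v=.004): a=np.radians(p); return hd(u-.045*np.cos(a),z+.045*np.sin(a),p,v)
go([tip(.026,.005,19),tip(-.005,.0052,19)])
E
```

```text
[  23.   20.  105.    3.   49. -115.] 0.0 0.0
[  22.   18.  109.    3.   48. -118.] 0.0 0.0
[0.17, -0.11, -0.2, 0.13, -0.56, 0.03] rows>= 1
[3.08, -0.01, -0.33, -0.0, -0.0, -0.0] rows>= 1
```

Call:
jog_arm([
  [0.2, -0.1, -0.2, 0.1, 0, 0],
  [0.5, -0.1, -0.2, 0.1, 0, 0],
  [0.9, -0.1, -0.2, 0.1, 0, 0],
  [1.3, -0.1, -0.3, 0.1, 0, 0],
  [1.7, -0.1, -0.3, 0.1, 0, 0],
  [2.1, -0.1, -0.3, 0.1, 0, 0],
  [2.5, -0.1, -0.4, 0.1, 0, 0],
  [2.5, -0.1, -0.4, 0.1, 0, 0],
])

```text
time_s: 28.4
position: [0.3369, 0.2758, 0.0922]
tool_rot: [[-0.676, -0.733, 0.071], [-0.73, 0.68, 0.071], [-0.1, -0.004, -0.995]]
ft_force: [0.3, 0.0, -2.1]
grip_width: 0.0169
gripper_force: 109.8
```

```bash
python3 st.py; python3 hl.py f;  python3 tl.py s11
```

```text
28.4 [  22.2888   18.5612  107.7914    2.96     48.3661 -116.7388] [ 0.3082  0.0125 -2.0824] [-0.222   0.2361  0.0015] tcp [0.3369 0.2758 0.0922]
blade o [0.4199 0.3661 0.0209] x [ 0.6431  0.6931 -0.3256] y [-0.7335  0.6797 -0.0021] tip [0.4488 0.3973 0.0062] yaw 47.13969140602876 pitch 18.99905406036357
scene toast 0.98 [0.1064 0.117 ] 42.2 z 0.0495 in holder [-0.0133 -0.0044  0.0495  1.    ] in turner [ 0.0128 -0.0074  0.0346  1.    ]
scene holder walls R,L,back (-0.067, 107) (0.0626, 68) (0.066, 123)
top toast 0.68 [0.0913 0.1094] 48.5 z 0.0503 in holder [-0.0142  0.0008  0.0503  1.    ] in turner [ 0.0117 -0.0023  0.0351  1.    ]
top holder walls R,L,back (-0.0624, 42) (0.0637, 24) (0.0595, 54)
toast 0.91 [0.4442 0.3812] [0.0864 0.1182] 41.0 top z 0.0458 slope [-0.1588 -0.16  ] in turner [ 0.0171 -0.0076  0.0322  1.    ]
```

Call:
jog_arm([
  [0.2, 0, 0.1, 0, 0, 0],
  [0.6, 0, 0.1, 0, 0, 0],
  [1, 0, 0, 0, 0, 0],
  [1.4, 0, 0, 0, 0, 0],
  [1.8, 0, -0.1, 0, 0, 0],
  [2.2, 0, -0.1, 0, 0, 0],
  [2.6, 0, -0.2, 0, 0, 0],
  [2.6, 0, -0.2, 0, 0, 0],
])

```text
time_s: 29.47
position: [0.319, 0.2566, 0.0915]
tool_rot: [[-0.676, -0.733, 0.071], [-0.73, 0.68, 0.071], [-0.1, -0.004, -0.995]]
ft_force: [-0.3, -0.0, -1.6]
grip_width: 0.0165
gripper_force: 109.8
```

```bash
python3 st.py; python3 hl.py g;  python3 tl.py s12; python3 - <<'E'
from h import *
a=cv2.imread("pics/gscene.png")[190:330,370:540];b=cv2.imread("pics/gtop.png")[170:290,80:230]
cv2.imwrite("pics/gc.png",np.hstack([cv2.resize(a,(400,400)),cv2.resize(b,(400,400))]))
E
```

```text
29.4667 [  20.5772   16.51    111.5422    3.2499   46.7562 -118.704 ] [-0.3001 -0.0306 -1.5904] [-0.1795  0.2143  0.034 ] tcp [0.319  0.2566 0.0915]
blade o [0.402  0.347  0.0202] x [ 0.6431  0.693  -0.3258] y [-0.7335  0.6797 -0.0021] tip [0.431  0.3781 0.0055] yaw 47.139901471853015 pitch 19.012226564747376
scene toast 0.68 [0.1148 0.1168] 49.5 z 0.043 in holder [ 0.0048 -0.0014  0.043   1.    ] in turner [ 0.0566 -0.0045  0.0436  1.    ]
scene holder walls R,L,back (-0.0672, 89) (0.0622, 79) (0.0666, 119)
top toast 0.7 [0.1067 0.1078] 48.4 z 0.0438 in holder [-0.0048 -0.0005  0.0438  1.    ] in turner [ 0.0472 -0.0036  0.0413  1.    ]
top holder walls R,L,back (-0.0627, 45) (0.0643, 43) (0.0594, 62)
toast 0.58 [0.4497 0.389 ] [0.1083 0.1117] 48.3 top z 0.0391 slope [-0.1115 -0.1154] in turner [ 0.0527 -0.0063  0.0381  1.    ]
```

View pics/gc.png

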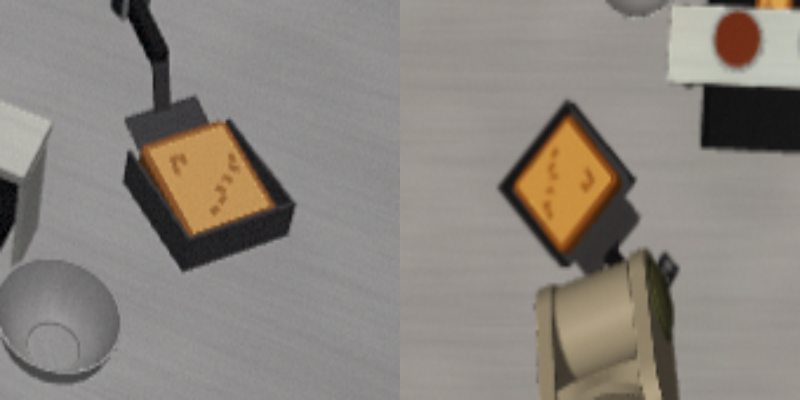

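The toast has slid off the blade toward the back wall, and the blade now shows behind it at (165,120). Withdrawing further.

Call:
jog_arm([
  [0.3, 0, 0, 0, 0, 0],
  [0.8, 0, 0, 0, 0, 0],
  [1.3, 0, -0.1, 0, 0, 0],
  [1.8, 0, -0.1, 0, 0, 0],
  [2.3, 0, -0.1, 0, 0, 0],
  [2.8, 0, -0.2, 0, 0, 0],
  [3.3, 0, -0.2, 0, 0, 0],
  [3.3, 0, -0.2, 0, 0, 0],
])

```text
time_s: 30.53
position: [0.2964, 0.2323, 0.0901]
tool_rot: [[-0.677, -0.733, 0.071], [-0.73, 0.68, 0.071], [-0.1, -0.004, -0.995]]
ft_force: [-0.0, 0.1, -1.4]
grip_width: 0.0167
gripper_force: 109.9
```

```bash
python3 st.py; python3 hl.py i;  python3 tl.py s13
```

```text
30.5333 [  18.0271   13.9362  116.2701    3.6937   44.742  -121.6353] [-0.0169  0.1295 -1.3955] [-0.2305  0.242   0.0557] tcp [0.2964 0.2323 0.0901]
blade o [0.3793 0.3226 0.0187] x [ 0.6431  0.6929 -0.326 ] y [-0.7334  0.6798 -0.0019] tip [0.4083 0.3538 0.004 ] yaw 47.13542462371392 pitch 19.025477813634023
scene toast 0.6 [0.1121 0.1202] 45.8 z 0.0334 in holder [ 0.0004 -0.0043  0.0334  1.    ] in turner [ 0.0865 -0.0075  0.0454  1.    ]
scene holder walls R,L,back (-0.067, 101) (0.0624, 118) (0.0656, 122)
top toast 0.78 [0.1116 0.1081] 46.8 z 0.0349 in holder [-0.0029 -0.0006  0.0349  1.    ] in turner [ 0.0828 -0.0037  0.0457  1.    ]
top holder walls R,L,back (-0.0626, 42) (0.0643, 43) (0.0602, 63)
toast 0.97 [0.4486 0.3893] [0.1254 0.1255] 43.3 top z 0.031 slope [-0.0325 -0.0449] in turner [ 0.0856 -0.0052  0.0422  1.    ]
```

Call:
jog_arm([
  [0.4, 0, 0, 0, 0, 0],
  [0.9, 0, -0.1, 0, 0, 0],
  [1.4, 0, -0.2, 0, 0, 0],
  [1.9, 0, -0.5, 0, 0, 0],
  [2.2, 0, -1, 0, 0, 0],
  [2.3, 0, -1.4, 0, 0, 0],
  [2.3, 0, -1.4, 0, 0, 0],
])

```text
time_s: 31.52
position: [0.2809, 0.215, 0.1027]
tool_rot: [[-0.676, -0.733, 0.073], [-0.73, 0.68, 0.071], [-0.102, -0.005, -0.995]]
ft_force: [-0.8, 0.7, -1.4]
grip_width: 0.0166
gripper_force: 109.9
```

```bash
python3 st.py; python3 hl.py j;  python3 tl.py s14; python3 - <<'E'
from g import *
def tip(u,z,p,v=.004): a=np.radians(p); return hd(u-.045*np.cos(a),z+.045*np.sin(a),p,v)
go([tip(-.062,.0165,19,.002),tip(-.051,.0165,19,.002)])
E
```

```text
31.5167 [  15.8657   10.3395  118.3463    3.8719   46.2111 -123.845 ] [-0.7621  0.7376 -1.4276] [-0.1894  0.1688  0.074 ] tcp [0.2809 0.215  0.1027]
blade o [0.3641 0.3054 0.0316] x [ 0.644   0.6931 -0.3237] y [-0.7334  0.6798 -0.0032] tip [0.3931 0.3366 0.017 ] yaw 47.10709750634149 pitch 18.887733323313128
scene toast 0.86 [0.1167 0.1175] 47.3 z 0.0295 in holder [ 0.0027 -0.0041  0.0295  1.    ] in turner [ 0.1159 -0.0067  0.0374  1.    ]
scene holder walls R,L,back (-0.0669, 99) (0.0618, 96) (0.0659, 122)
top toast 0.62 [0.1138 0.1104] 46.4 z 0.0308 in holder [-0.0029  0.0008  0.0308  1.    ] in turner [ 0.1102 -0.0018  0.0369  1.    ]
top holder walls R,L,back (-0.0625, 46) (0.0641, 45) (0.0602, 46)
toast 0.89 [0.4454 0.3919] [0.1125 0.116 ] 46.6 top z 0.0275 slope [0.0109 0.0006] in turner [ 0.1134 -0.0013  0.036   1.    ]
[  17.   12.  116.    4.   47. -123.] 0.0 0.0
[  18.   13.  115.    4.   47. -122.] 0.0 0.0
[-1.47, -0.12, 0.07, -0.12, 0.0, 0.01] rows>= 1
[-1.1, -0.0, 0.11, 0.0, 0.0, -0.0] rows>= 1
```

The toast is flat and about 5 mm short of the back wall. One gentle nudge with the blade edge will bring it home.

Call:
jog_arm([
  [-0.5, -0.1, 0, -0.1, 0, 0],
  [-1, -0.1, 0, -0.1, 0, 0],
  [-1.4, -0.1, 0.1, -0.1, 0, 0],
  [-1.7, -0.1, 0.1, -0.1, 0, 0],
  [-1.9, -0.1, 0.1, -0.1, 0, 0],
  [-2.1, -0.1, 0.1, -0.1, 0, 0],
  [-2.3, -0.1, 0.2, -0.1, 0, 0],
  [-2.35, -0.1, 0.2, -0.1, 0, 0],
])

```text
time_s: 32.58
position: [0.2967, 0.2316, 0.1017]
tool_rot: [[-0.676, -0.734, 0.068], [-0.73, 0.68, 0.071], [-0.098, -0.001, -0.995]]
ft_force: [-2.6, -3.3, 0.5]
grip_width: 0.0165
gripper_force: 110.1
```

```bash
python3 st.py; python3 hl.py k;  python3 - <<'E'
from g import *
# lay-down spot: worktop in front right of the sheet
L=lambda z,p,x=.47,y=-.33,yaw=-29: tw([x,y,z],yaw,p)
go([hd(-.13,.05,12,.002),tw([.42,.22,.15],28,5),tw([.42,.02,.15],4,0),tw([.45,-.19,.13],-17,-1),L(.06,-2),L(.02,-2)])
E
```

```text
32.5833 [  17.8283   12.5776  115.202     3.6645   47.3166 -121.7312] [-2.614  -3.3368  0.5301] [-0.8264  0.7776 -0.1094] tcp [0.2967 0.2316 0.1017]
blade o [0.3795 0.322  0.0302] x [ 0.6417  0.6935 -0.3274] y [-0.7339  0.6792  0.0004] tip [0.4083 0.3532 0.0155] yaw 47.22408795246064 pitch 19.110517637981093
scene toast 0.89 [0.1167 0.1258] 49.4 z 0.0294 in holder [ 0.0034 -0.0005  0.0294  1.    ] in turner [ 0.0947 -0.0032  0.0319  1.    ]
scene holder walls R,L,back None None None
top toast 0.95 [0.1112 0.1068] 47.7 z 0.0306 in holder [ 0.0014 -0.0002  0.0306  1.    ] in turner [ 0.0924 -0.0029  0.0324  1.    ]
top holder walls R,L,back (-0.0625, 37) (0.0639, 41) (0.058, 4)
[  10.    6.  125.   12.   40. -136.] 0.0 0.0
[  -1.   -7.  120.   12.   50. -125.] 0.0 0.0
[ -42.  -17.  130.   23.   51. -148.] 0.0 0.0
[ -59.   -3.  126.   27.   40. -150.] 0.0 0.0
[ -61.   16.  123.   40.   22. -157.] 0.0 0.0
[ -60.   22.  125.   48.   16. -165.] 0.73 2.04
[4.09, -0.05, -0.8, 0.01, -7.05, 0.02] rows>= 1
[-0.65, -5.37, -8.42, 5.37, -6.91, 18.46] rows>= 3
[8.41, -11.99, -1.72, 9.09, -4.88, 22.23] rows>= 4
[-1.24, -16.14, 3.07, 8.96, -0.96, 18.99] rows>= 4
[-2.49, -9.88, 9.26, 5.31, -0.98, 10.77] rows>= 4
[1.8, 0.01, 3.57, 0.0, 0.0, -0.0] rows>= 1
```

Call:
jog_arm([
  [0.8, 0, -0.1, 0, -1, 0],
  [1.8, 0, -0.3, 0, -3, 0],
  [3, 0, -0.6, 0, -5, 0],
  [4.1, 0, -0.8, 0, -7, 0],
  [4.1, 0, -0.8, 0, -7, 0],
])

```text
time_s: 33.3
position: [0.268, 0.2004, 0.1061]
tool_rot: [[-0.663, -0.733, 0.154], [-0.714, 0.681, 0.161], [-0.223, -0.003, -0.975]]
ft_force: [-0.9, 0.2, -2.3]
grip_width: 0.0162
gripper_force: 109.9
```

Call:
jog_arm([
  [-0.1, -0.5, -2, 0.6, -1, 2],
  [-0.2, -1.5, -4, 1.6, -2.5, 5.5],
  [-0.4, -3, -6, 3, -4, 10],
  [-0.6, -4.5, -7.5, 4.5, -5.7, 15],
  [-0.7, -5.4, -8.4, 5.4, -6.9, 18.5],
  [-0.7, -5.4, -8.4, 5.4, -6.9, 18.5],
])

```text
time_s: 33.8
position: [0.3029, 0.1554, 0.1918]
tool_rot: [[-0.831, -0.464, 0.307], [-0.437, 0.886, 0.155], [-0.344, -0.005, -0.939]]
ft_force: [-0.4, 0.4, -0.7]
grip_width: 0.0165
gripper_force: 109.8
```

```bash
python3 st.py; python3 hl.py l;  python3 - <<'E'
from g import *
L=lambda z,p,x=.492,y=-.34,yaw=-32: tw([x,y,z],yaw,p)
go([tw([.42,.02,.16],2,2),tw([.45,-.19,.14],-18,1),L(.06,0),L(.02,0),L(.002,0)])
E
```

```text
33.8 [  -0.5462   -6.5591  119.1992   11.9376   49.9569 -124.5568] [-0.3742  0.4185 -0.6552] [-0.1963  0.4099  0.0367] tcp [0.3029 0.1554 0.1918]
blade o [0.4235 0.2194 0.1532] x [ 0.8825  0.4633 -0.0808] y [-0.4651  0.8852 -0.0035] tip [0.4633 0.2402 0.1495] yaw 27.69928957313987 pitch 4.631911967625669
scene toast 0.9 [0.1101 0.11  ] 47.7 z 0.0294 in holder [ 0.0045 -0.0007  0.0294  1.    ] in turner [ 0.1147  0.1423 -0.1144  1.    ]
top toast 0.84 [0.1136 0.1079] 46.9 z 0.031 in holder [ 0.0034 -0.      0.031   1.    ] in turner [ 0.1133  0.1425 -0.1129  1.    ]
top holder walls R,L,back (-0.0624, 42) (0.0631, 31) (0.0594, 63)
[ -36.  -17.  126.   17.   54. -137.] 0.0 0.0
[ -56.   -4.  123.   21.   44. -141.] 0.0 0.0
[ -56.   17.  118.   25.   24. -135.] 0.0 0.0
[ -56.   23.  121.   37.   16. -148.] 0.0 0.0
[ -56.   25.  122.   46.   13. -158.] 0.0 0.0
[7.7, -11.67, -3.09, 9.43, -2.97, 24.3] rows>= 4
[-1.93, -16.33, 3.27, 7.9, -0.96, 18.38] rows>= 5
[-4.9, -9.58, 11.18, 5.75, -0.97, 12.76] rows>= 4
[1.68, 0.01, 3.63, 0.0, -0.0, 0.0] rows>= 1
[0.75, -0.0, 1.63, 0.0, -0.0, 0.0] rows>= 1
```

Call:
jog_arm([
  [1.5, -2.3, -0.6, 1.9, -0.6, 4.9],
  [3.1, -4.7, -1.2, 3.8, -1.2, 9.7],
  [4.6, -7, -1.9, 5.7, -1.8, 14.6],
  [6.2, -9.3, -2.5, 7.5, -2.4, 19.4],
  [7.7, -11.7, -3.1, 9.4, -3, 24.3],
  [7.7, -11.7, -3.1, 9.4, -3, 24.3],
])

```text
time_s: 34.6
position: [0.2823, 0.0094, 0.1931]
tool_rot: [[-0.921, -0.019, 0.39], [-0.018, 1.0, 0.005], [-0.39, -0.002, -0.921]]
ft_force: [0.4, -0.1, -1.5]
grip_width: 0.0166
gripper_force: 109.8
```

Call:
jog_arm([
  [-0.4, -3.3, 0.7, 1.6, -0.2, 3.7],
  [-0.8, -6.5, 1.3, 3.2, -0.4, 7.4],
  [-1.2, -9.8, 2, 4.7, -0.6, 11],
  [-1.5, -13.1, 2.6, 6.3, -0.8, 14.7],
  [-1.9, -16.3, 3.3, 7.9, -1, 18.4],
  [-1.9, -16.3, 3.3, 7.9, -1, 18.4],
])

```text
time_s: 35.1
position: [0.3192, -0.1522, 0.1696]
tool_rot: [[-0.867, 0.316, 0.384], [0.289, 0.949, -0.129], [-0.405, -0.001, -0.914]]
ft_force: [-0.4, 0.3, 0.1]
grip_width: 0.0164
gripper_force: 109.9
```

Call:
jog_arm([
  [-1, -1.9, 2.2, 1.2, -0.2, 2.6],
  [-2, -3.8, 4.5, 2.3, -0.4, 5.1],
  [-2.9, -5.7, 6.7, 3.5, -0.6, 7.7],
  [-3.9, -7.7, 8.9, 4.6, -0.8, 10.2],
  [-4.9, -9.6, 11.2, 5.8, -1, 12.8],
  [-4.9, -9.6, 11.2, 5.8, -1, 12.8],
  [-4.9, -9.6, 11.2, 5.8, -1, 12.8],
])

```text
time_s: 35.68
position: [0.3741, -0.2665, 0.086]
tool_rot: [[-0.77, 0.531, 0.355], [0.483, 0.847, -0.22], [-0.418, 0.002, -0.909]]
ft_force: [0.2, 0.8, -2.2]
grip_width: 0.0164
gripper_force: 109.9
```

```bash
python3 st.py;  python3 - <<'E'
from g import *
M=cur()
for c in ("scene","top"):
    im=env.get_image(c)
    for r in env.regions_of(c,"turner"):
        p=pts(im,r["pixels"]); L=(p-M[:3,3])@M[:3,:3]; k=(abs(L[:,0])<.05)&(abs(L[:,1])<.055)&(abs(L[:,2])<.03)
        if k.sum()>40: b=L[k]; print(c,"slope",np.linalg.lstsq(np.c_[b[:,:2],np.ones(len(b))],b[:,2],rcond=None)[0])
L=lambda z,p,x=.492,y=-.34,yaw=-32: tw([x,y,z],yaw,p)
go([L(.02,0),L(.002,0)])
E
```

```text
35.6833 [ -56.0732   17.3519  118.2978   25.3128   23.6485 -135.4191] [ 0.1898  0.8347 -2.1801] [0.3023 0.4239 0.028 ] tcp [ 0.3741 -0.2665  0.086 ]
blade o [ 0.4925 -0.3396  0.0584] x [ 0.848  -0.5299 -0.001 ] y [0.5299 0.848  0.0034] tip [ 0.5307 -0.3634  0.0583] yaw -32.00198244639817 pitch 0.0551709726670558
scene slope [-0.0074  0.0081  0.0047]
top slope [ 0.0075 -0.012   0.0072]
[ -56.   23.  121.   37.   16. -148.] 0.0 0.0
[ -56.   25.  122.   46.   13. -158.] 0.0 0.0
[1.68, -0.03, 3.69, 0.06, 0.17, -0.1] rows>= 1
[0.76, 0.01, 1.64, -0.0, -0.0, 0.0] rows>= 1
```

Call:
jog_arm([
  [0.5, 0, 1, 0, 0, 0],
  [1, 0, 2.1, 0, 0, 0],
  [1.4, 0, 3.1, 0, 0, 0],
  [1.8, 0, 4, 0, 0, -0.1],
  [2.2, 0, 4.8, 0, 0.1, -0.1],
  [2.4, 0, 5.3, 0.1, 0.2, -0.1],
  [2.45, 0, 5.35, 0.1, 0.2, -0.1],
  [2.45, 0, 5.35, 0.1, 0.2, -0.1],
])

```text
time_s: 36.55
position: [0.3737, -0.2672, 0.0291]
tool_rot: [[-0.77, 0.532, 0.353], [0.482, 0.847, -0.224], [-0.418, -0.002, -0.908]]
ft_force: [0.6, 0.7, -1.1]
grip_width: 0.0167
gripper_force: 109.9
```

```bash
python3 st.py
```

```text
36.55 [ -56.0349   25.5537  122.2      46.2664   13.4164 -157.4358] [ 0.5751  0.6974 -1.1275] [ 0.2526  0.4445 -0.0011] tcp [ 0.3737 -0.2672  0.0291]
blade o [ 0.492  -0.3406  0.0016] x [ 0.8473 -0.5311 -0.0004] y [ 0.5311  0.8473 -0.0006] tip [ 0.5302 -0.3645  0.0016] yaw -32.08020785348683 pitch 0.021834754643685384
```

Call:
jog_arm([
  [0.05, 0, 0.1, 0, 0, 0],
  [0.1, 0, 0.2, 0, 0, 0],
  [0.1, 0, 0.2, 0, 0, 0],
  [0.1, 0, 0.2, 0, 0, 0],
])

```text
time_s: 36.88
position: [0.3737, -0.2676, 0.0267]
tool_rot: [[-0.769, 0.532, 0.353], [0.483, 0.846, -0.224], [-0.418, -0.002, -0.908]]
ft_force: [0.1, -0.2, -1.6]
grip_width: 0.0164
gripper_force: 109.9
```

Call:
jog_arm([
  [0, 0, 0, 0, 0, 0],
  [0, 0, 0, 0, 0, 0],
  [0, 0, 0, 0, 0, 0],
  [0, 0, 0, 0, 0, 0],
  [0, 0, 0, 0, 0, 0],
  [0, 0, 0, 0, 0, 0],
  [0, 0, 0, 0, 0, 0],
  [0, 0, 0, 0, 0, 0],
], hand=1)

```text
time_s: 37.55
position: [0.3737, -0.2675, 0.0264]
tool_rot: [[-0.769, 0.532, 0.353], [0.483, 0.846, -0.224], [-0.418, -0.002, -0.909]]
ft_force: [0.1, 0.4, 0.7]
grip_width: 0.0854
gripper_force: 0.0
```

Call:
jog_arm([
  [0, 0, -1, 0, 0, 0],
  [0, 0, -3, 0, 0, 0],
  [0, 0, -5, 0, 0, 0],
  [0, 0, -7, 0, 0, 0],
  [0, 0, -9, 0, 0, 0],
  [0, 0, -11, 0, 0, 0],
  [0, 0, -11, 0, 0, 0],
])

```text
time_s: 38.13
position: [0.3346, -0.2429, 0.1288]
tool_rot: [[-0.769, 0.533, 0.355], [0.481, 0.846, -0.228], [-0.421, -0.004, -0.907]]
ft_force: [-0.7, 0.5, -0.4]
grip_width: 0.0854
gripper_force: 0.0
```

```bash
python3 hl.py m; python3 look.py w9 turner; python3 - <<'E'
from h import *
import pickle
im,o=pickle.load(open("w9.pkl","rb"))
for m in o["turner"]:
    p=pts(im,m); b=p[(p[:,2]<.02)&(p[:,0]<.56)]
    if len(b)>500: print("blade plane",np.linalg.lstsq(np.c_[b[:,:2]-b[:,:2].mean(0),np.ones(len(b))],b[:,2],rcond=None)[0])
a=cv2.imread("pics/mscene.png")[150:330,70:530]; cv2.imwrite("pics/end.png",np.vstack([cv2.resize(a,(640,250)),cv2.resize(cv2.imread("pics/w9.png"),(640,350))[:350]]))
E
```

```text
scene toast 0.9 [0.1063 0.1197] 48.8 z 0.0293 in holder [0.0021 0.0044 0.0293 1.    ] in turner [-0.3853  0.5991 -0.0696  1.    ]
scene holder walls R,L,back (-0.067, 114) (0.0624, 105) (0.0659, 117)
top toast 0.59 [0.1129 0.1105] 47.4 z 0.0306 in holder [0.0014 0.0013 0.0306 1.    ] in turner [-0.3824  0.5979 -0.0683  1.    ]
top holder walls R,L,back (-0.0622, 44) (0.0639, 48) (0.0597, 59)
turner 0.8 [378. 191.] 871 [ 0.6342 -0.601   0.0033] [ 0.2803 -0.6518  0.0001] [ 0.705  -0.2372  0.1911]
turner 0.72 [269. 275.] 6099 [ 0.46   -0.3083  0.0035] [ 0.349  -0.4035 -0.0005] [ 0.5553 -0.2498  0.0589]
38.5333 [ 0.3349 -0.2428  0.1256] [[-0.7699  0.5323  0.352 ]
 [ 0.4834  0.8466 -0.2227]
 [-0.4166 -0.0013 -0.9091]] [ -59.7286    8.2523  121.0565   22.2279   30.451  -134.823 ]
blade plane [-0.0039  0.0041  0.0029]
```

View pics/end.png

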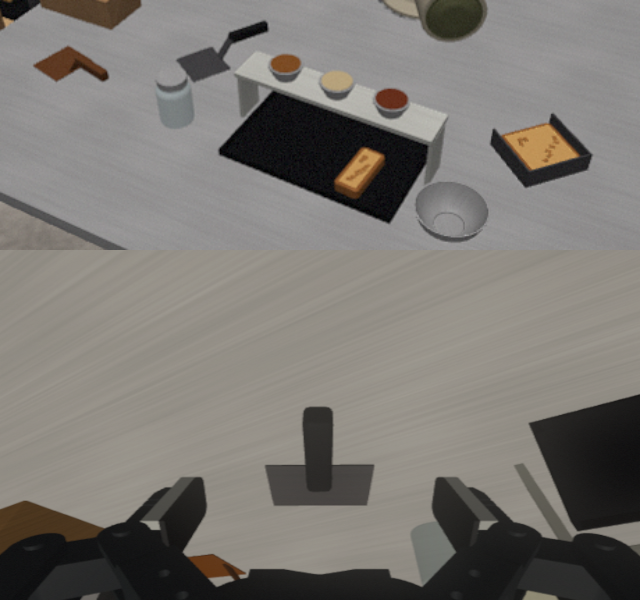

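The toast lies flat in the holder at (540,148), and the turner lies flat on the bare worktop at (320,455). The half slice, bowl and jar look unmoved. Handing in.

```bash
python3 -c "
from rig import env
print(env.close_job())"
```

```text
the job is handed in; nothing more can be done
None
```

I handed the job in at about 39 s of the 72 s allowed. The slice lies flat, face up against the holder's back wall and the turner flat on the bare worktop. The shelf, half slice, bowl and jar appear undisturbed; no verdict was returned.

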